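Build the next layer of a test-kiln load

ROBOT

A 6-joint arm with a two-finger parallel gripper is mounted at the origin on a cart in front of the work surface, level with it; the furniture and walls round the work are solid. World frame = base frame: x ahead of the robot, y to its left, z up, the work surface at z = 0. Lengths are in m, angles in rad, forces in N, time in s.
With the tool pointing down it reaches from about 0.25 to 0.775 m from the base axis. Payload 4 kg.
Tool frame: the origin (TCP) lies midway between the tips of the shut fingers; the grasp point (between the pads) lies 19 mm behind it (tcp_to_grasp is the distance from the TCP to the grasp point, in m); z points along the fingers, x is the direction in which the jaws open and shut, and the axes are right-handed (so a half turn about z gives the same grasp; the last joint's range is limited). The gripper opens to 85 mm and grips with 20 to 120 N. Pads are 22 mm wide; open, the fingers measure 114 mm over their backs; the gripper's body (76 mm by 85 mm) begins 54 mm behind the grasp point. The pads swing forward as they close: fully open they stand 13 mm farther back than shut.
Start: joints at [1.233, 0.087, 1.371, -0, 1.684, -0.103], TCP at [0.128, 0.535, 0.205] pointing down, gripper open.
Joint ranges: [-3.1, 3.1], [-0.76, 2.03], [0.27, 2.55], [-1.08, 4.22], [0.17, 2.65], [-2.57, 2.57]. Speed limits (rad/s): [2.79, 2.79, 3.14, 3.14, 3.14, 3.14].

INTERFACE

Orientations are given as a rotation vector (axis times angle).
In Python, from cell import observe, get_image, sign_off, tcp_to_grasp gives the robot as it stands.
- The arm moves only by the tool play_rows, never from a script. Its argument "series" is a list of rows, each a list of 7 numbers: the shift along the world's x, y, z in m, then the turn, a rotation vector about the world's x, y, z in rad, then the opening, from -1 (shut) to 1 (fully open). A call has 1 to 20 rows; each row is the pose to reach, as a shift and turn from the pose measured when the call began; what a row does not reach only later rows make up. A row lasts 1/12 s, in which the tool goes at most 41.7 mm and 7.16 degrees, less where a joint would pass 70% of its speed; a pose out of reach is approached as far as the arm can. A call with a gripper value outside its range is refused whole. The fingers move at their own pace and stop on an object; "force" is the grip in N (left out, the last holds). Time passes only in rows, so rows that repeat a pose let the fingers close. It gives the time, the measured TCP pose, the force and the opening at its end, in the units of the state.
- observe(): the state, without advancing time (a new reading comes with each control period).
- get_image(name): name is "side" or "top" or "wrist"; returns a dict with "image" (420x560x3 uint8, red, green, blue), "fx", "fy", "cx", "cy" (pixels), "D" ([k1, k2, p1, p2, k3] as OpenCV has them; the pictures are not rectified), "world_from_camera" (4x4, takes a point from camera to world coordinates). Camera axes: x right, y up, looking along -z (the intrinsics and any distortion apply to the point x, -y, -z); pixel columns grow to the right and rows downward; lengths in m; the calibration is good to about 2 mm. A picture is of the moment at which its call begins. There is no depth.
- sign_off(): hands the job in, once; it reports no verdict.
The state is a dict: "time_s": time; "joints": joint angles; "joint_velocities": joint speeds; "effort": joint torques, N m; "eef_pos": TCP position; "tcp_rot": TCP orientation; "contact_force": force on the tool from outside, world axes, zero at the start; "ft_torque": the same for the moment, N m; "gripper_width": finger opening in m.
Only numpy, scipy, OpenCV 4.12 (cv2) and the standard library are available. Lean on these libraries where they do the work, as an engineer would, in place of code of your own. Each camera call takes 0.05 s, during which the arm holds its last target.

TASK

Build the next layer on the small test kiln's round shelf: stand the three tall posts upright on the three bare patches in its white wash, one centred on each, and stand the cone pack upright in the middle, half-way between the single post and the pair, its bar pointing from the one to the other. Then lay the narrow shelf flat on top, resting on all three posts, its middle over the cones and its length running from the single post to midway between the pair. Leave the two short posts where they stand and do not let the cones tip over.

Things in the scene. Friction and masses are not known exactly. Their poses are not given: they have to be found in the camera images.
- tall_post_a_center (a point): square ceramic kiln post, buff, 28x28 mm and 75 mm tall, with a 12 mm hole down its middle, standing upright on the table; one of three alike tall ones; 0.10 kg. This point is its centre (37.5 mm above its foot); x and y are across its flats, z up
- tall_post_b_center (a point): square ceramic kiln post, buff, 28x28 mm and 75 mm tall, with a 12 mm hole down its middle, standing upright on the table; one of three alike tall ones; 0.10 kg. This point is its centre (37.5 mm above its foot); x and y are across its flats, z up
- tall_post_c_center (a point): square ceramic kiln post, buff, 28x28 mm and 75 mm tall, with a 12 mm hole down its middle, standing upright on the table; one of three alike tall ones; 0.10 kg. This point is its centre (37.5 mm above its foot); x and y are across its flats, z up
- short_post_a_center (a point): short kiln post, same 28x28 mm square section and colour but only 45 mm tall, standing on the table among the tall ones; not needed for this job and left where it is. This point is its centre (22.5 mm above its foot), z up
- short_post_b_center (a point): short kiln post, same 28x28 mm square section and colour but only 45 mm tall, standing on the table among the tall ones; not needed for this job and left where it is. This point is its centre (22.5 mm above its foot), z up
- cone_pack_center (a point): witness cone pack: a reddish clay bar 22 mm wide (its x), 70 mm long (its y) and 14 mm high, with three thin cones in a row standing up from it to 62 mm over its underside (they lie within 6 mm of the bar's middle line); standing on the table. It is lifted by the two long sides of the bar. 0.06 kg. This point is 31 mm above the middle of its underside, z up
- top_shelf_center (a point): narrow flat kiln shelf, 220 mm long (its x), 60 mm wide (its y), 15 mm thick, buff with a white washed top, lying flat on the table; 0.37 kg. This point is its centre, half-way through its thickness, z up
- patch_0: bare brown 32x32 mm patch, flat in the white wash of the round kiln shelf (254 mm across, top 57 mm above the table) fixed on the kiln hearth; origin: its centre on that top, z up. This is the single patch at one end: its x axis points straight away from the middle of the round shelf, which lies 85 mm along its -x
- patch_1: bare brown 32x32 mm patch, flat in the white wash of the round kiln shelf (254 mm across, top 57 mm above the table) fixed on the kiln hearth; origin: its centre on that top, z up. This is one of the pair at the end opposite the single patch, 52 mm between their centres; axes parallel to patch_0's; the middle of the round shelf lies 85 mm along its +x and 26 mm along its -y
- patch_2: bare brown 32x32 mm patch, flat in the white wash of the round kiln shelf (254 mm across, top 57 mm above the table) fixed on the kiln hearth; origin: its centre on that top, z up. This is one of the pair at the end opposite the single patch, 52 mm between their centres; axes parallel to patch_0's; the middle of the round shelf lies 85 mm along its +x and 26 mm along its +y

How it is judged:
By the outcome, as a careful person would: the job done as asked, in the order asked, and still so for the second after the job is handed in, with the robot touching nothing.
It also fails if it takes over 136 s, if anything falls off the work surface, if the arm or the gripper's body presses on something with over 40 N, if the wrist force passes 120 N, or if a joint passes its speed limit or range.

## Working session

There is one attempt and no reset: what is moved stays moved. The work goes in short steps, Python scripts to look and compute and a tool call to move; the robot and the scene stay as the last step left them, time stands still between calls to the robot, and variables do not carry over. Pictures are saved under pics/ and viewed, and the job is handed in when it is done.

Besides the shell and the picture viewer there is one more tool, called after "Call:" as name(argument=value, ...) on one line, values as JSON. play_rows: Moves the arm, as the interface text tells. Its arguments: {"type":"object","properties":{"series":{"type":"array"},"force":{"type":"number"}},"required":["series"]}

```bash
ls; mkdir -p pics; python3 - <<'E'
from cell import *
import cv2,numpy as np
s=observe();print(s)
print(tcp_to_grasp)
for n in ["side","top","wrist"]:
    g=get_image(n);cv2.imwrite(f"pics/{n}0.png",g["image"][:,:,::-1])
    print(n,g["fx"],g["fy"],g["cx"],g["cy"],g["D"],np.round(g["world_from_camera"],4).tolist())
E
```

```text
pics
{'time_s': 0.0, 'joints': array([ 1.23289349e+00,  8.79600915e-02,  1.37230931e+00,  7.56457140e-06,
        1.68362284e+00, -1.03081383e-01]), 'joint_velocities': array([ 3.75369325e-05,  9.31178091e-04, -1.12915718e-03, -1.34061655e-04,
       -1.74712929e-03,  1.46507374e-03]), 'effort': array([ 6.70354439e-04, -3.51864481e+01, -3.13277936e+01, -5.64729430e-05,
        1.06670152e-02, -2.98382332e-06]), 'eef_pos': array([0.12776539, 0.53435357, 0.20330851]), 'tcp_rot': array([ 2.46540621,  1.94516677, -0.00305612]), 'contact_force': array([ 0.1788896 , -0.16019829,  0.27271095]), 'ft_torque': array([-0.01216794,  0.00607669,  0.01435195]), 'gripper_width': 0.08520233208247092}
0.0187
side 411.0136820663928 411.0136820663928 273.8514840870503 212.1860078649722 [0.02478802 0.         0.         0.         0.        ] [[-0.871, 0.3142, -0.3776, 0.1873], [-0.4908, -0.5885, 0.6424, 0.5511], [-0.0203, 0.7449, 0.6669, 0.691], [0.0, 0.0, 0.0, 1.0]]
top 468.52075710301244 468.52075710301244 280.8736670755658 205.40687565035324 [-0.03639002  0.          0.          0.          0.        ] [[-0.0083, 0.9846, -0.1749, 0.3231], [-0.9999, -0.0069, 0.0088, -0.0356], [0.0075, 0.1749, 0.9846, 1.3375], [0.0, 0.0, 0.0, 1.0]]
wrist 314.6408851029061 314.6408851029061 270.3167100276559 209.24370447652808 [-0.03154711  0.          0.          0.          0.        ] [[0.2335, -0.9381, -0.2558, 0.0644], [0.9724, 0.2247, 0.0633, 0.5501], [-0.0019, -0.2635, 0.9647, 0.372], [0.0, 0.0, 0.0, 1.0]]
```

View pics/side0.png

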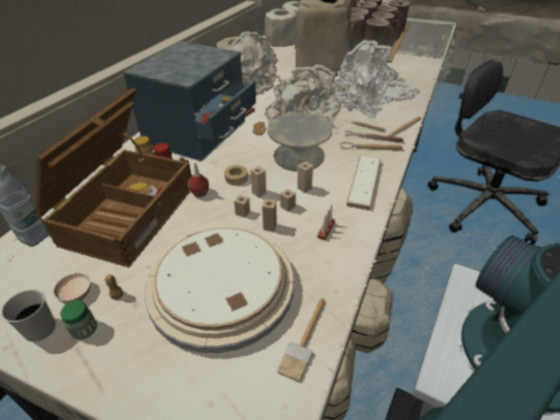

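View pics/top0.png

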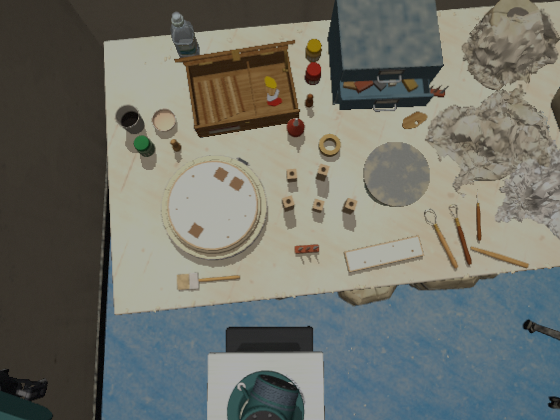

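View pics/wrist0.png

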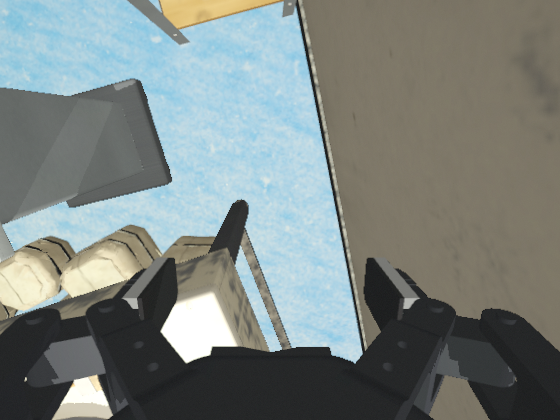

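```bash
cat > h.py <<'E'
from cell import *
import cv2,numpy as np
from scipy.spatial.transform import Rotation as R
def ray(g,p):
    K=np.array([[g["fx"],0,g["cx"]],[0,g["fy"],g["cy"]],[0,0,1.]])
    u=cv2.undistortPoints(np.array(p,float).reshape(-1,1,2),K,np.array(g["D"],float)).reshape(-1,2)
    d=np.c_[u[:,0],-u[:,1],-np.ones(len(u))]
    T=np.array(g["world_from_camera"]); return T[:3,3],d@T[:3,:3].T
def onz(g,p,z):
    o,d=ray(g,p); return o+d*((z-o[2])/d[:,2])[:,None]
def proj(g,X):
    K=np.array([[g["fx"],0,g["cx"]],[0,g["fy"],g["cy"]],[0,0,1.]])
    T=np.linalg.inv(g["world_from_camera"]);c=np.atleast_2d(X)@T[:3,:3].T+T[:3,3]
    c=c*[1,-1,-1]
    return cv2.projectPoints(c,np.zeros(3),np.zeros(3),K,np.array(g["D"],float))[0].reshape(-1,2)
def tri(obs):
    A=np.zeros((3,3));b=np.zeros(3)
    for g,p in obs:
        o,d=ray(g,p);d=d[0]/np.linalg.norm(d[0]);M=np.eye(3)-np.outer(d,d);A+=M;b+=M@o
    X=np.linalg.solve(A,b)
    res=[np.linalg.norm(np.cross(X-ray(g,p)[0],ray(g,p)[1][0]/np.linalg.norm(ray(g,p)[1][0]))) for g,p in obs]
    return X,res
def save(g,name,crop=None,sc=1):
    im=g["image"][:,:,::-1]
    if crop: x0,y0,x1,y1=crop; im=im[y0:y1,x0:x1]
    cv2.imwrite(f"pics/{name}.png",cv2.resize(im,None,fx=sc,fy=sc,interpolation=cv2.INTER_CUBIC))
def st():
    s=observe(); print(round(s["time_s"],2),"pos",np.round(s["eef_pos"],4),"rotm x",np.round(R.from_rotvec(s["tcp_rot"]).as_matrix()[:,0],3),"z",np.round(R.from_rotvec(s["tcp_rot"]).as_matrix()[:,2],3),"w",round(s["gripper_width"],4),"F",np.round(s["contact_force"],1),"j",np.round(s["joints"],2)); return s
E
python3 - <<'E'
from h import *
g=get_image("top");s=get_image("side")
save(g,"top1",(150,120,440,300),2.7); save(s,"side1",(140,140,400,360),3)
names=dict(patchL1=(221,174),patchL2=(236,184),patch0=(195,230))
for n,p in names.items(): print(n,onz(g,[p],0.057).round(3))
for p in [(292,175),(322,172),(288,202),(318,205),(350,206)]: print(p,onz(g,[p],0.06).round(3))
print(onz(g,[(307,250),(384,254)],0.01).round(3))
st()
E
```

```text
patchL1 [[0.641 0.12  0.057]]
patchL2 [[0.612 0.078 0.057]]
patch0 [[0.484 0.19  0.057]]
(292, 175) [[ 0.636 -0.079  0.06 ]]
(322, 172) [[ 0.645 -0.163  0.06 ]]
(288, 202) [[ 0.56  -0.067  0.06 ]]
(318, 205) [[ 0.55 -0.15  0.06]]
(350, 206) [[ 0.547 -0.239  0.06 ]]
[[ 0.43  -0.12   0.01 ]
 [ 0.417 -0.339  0.01 ]]
0.25 pos [0.1279 0.5347 0.2039] rotm x [ 0.233  0.973 -0.001] z [-0.    -0.001 -1.   ] w 0.0853 F [-0.  -0.4 -0.5] j [ 1.23  0.09  1.37 -0.    1.68 -0.1 ]
```

View pics/top1.png

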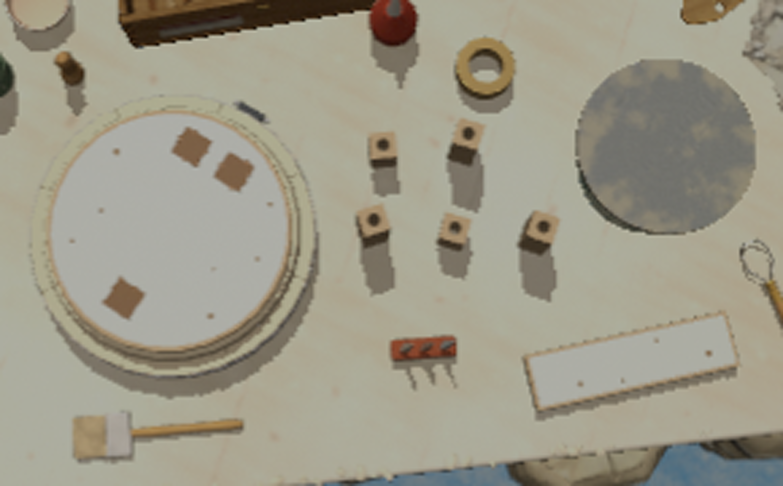

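View pics/side1.png

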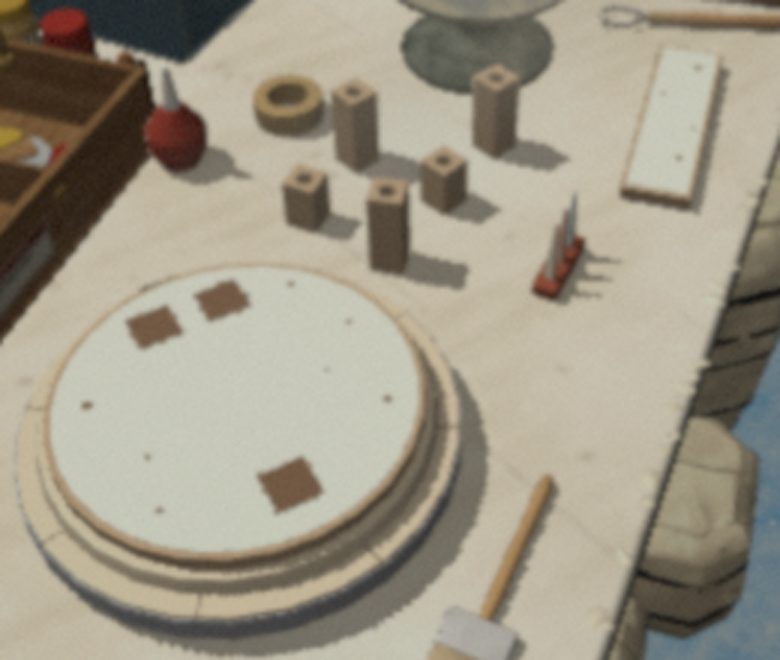

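Call:
play_rows(series=[[0.36, -0.4, 0.08, 0, 0, 0, 1], [0.36, -0.4, 0.08, 0, 0, 0, 1], [0.36, -0.4, 0.08, 0, 0, 0, 1], [0.36, -0.4, 0.08, 0, 0, 0, 1], [0.36, -0.4, 0.08, 0, 0, 0, 1], [0.36, -0.4, 0.08, 0, 0, 0, 1], [0.36, -0.4, 0.08, 0, 0, 0, 1], [0.36, -0.4, 0.08, 0, 0, 0, 1], [0.36, -0.4, 0.08, 0, 0, 0, 1], [0.36, -0.4, 0.08, 0, 0, 0, 1], [0.36, -0.4, 0.08, 0, 0, 0, 1], [0.36, -0.4, 0.08, 0, 0, 0, 1], [0.36, -0.4, 0.08, 0, 0, 0, 1], [0.36, -0.4, 0.08, 0, 0, 0, 1], [0.36, -0.4, 0.08, 0, 0, 0, 1], [0.36, -0.4, 0.08, 0, 0, 0, 1], [0.36, -0.4, 0.08, 0, 0, 0, 1], [0.36, -0.4, 0.08, 0, 0, 0, 1]])

```text
time_s: 1.75
eef_pos: [0.4869, 0.1359, 0.2839]
tcp_rot: [2.464, 1.949, -0.001]
contact_force: [-0.2, 0.2, -0.8]
gripper_width: 0.0852
```

```bash
python3 - <<'E'
from h import *
st(); g=get_image("wrist"); save(g,"w1"); np.save("w1.npy",g,allow_pickle=True); print(g["world_from_camera"].round(3))
E
```

```text
1.75 pos [0.4869 0.1359 0.2839] rotm x [ 0.23   0.973 -0.001] z [-0.001 -0.001 -1.   ] w 0.0852 F [-0.2  0.2 -0.8] j [ 0.16 -0.01  1.32 -0.    1.84 -1.18]
[[ 0.231 -0.939 -0.256  0.424]
 [ 0.973  0.223  0.062  0.151]
 [-0.001 -0.263  0.965  0.452]
 [ 0.     0.     0.     1.   ]]
```

View pics/w1.png

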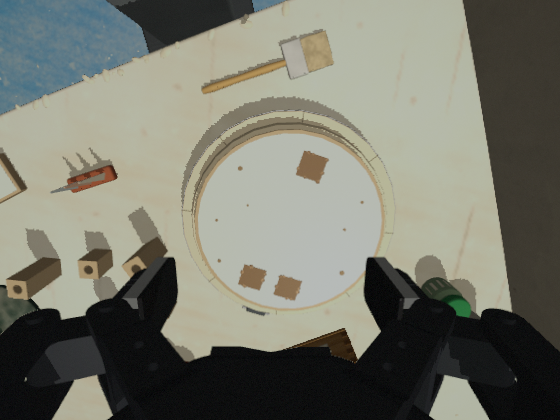

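Call:
play_rows(series=[[0.03, -0.31, 0.02, 0, 0, 0, 1], [0.03, -0.31, 0.02, 0, 0, 0, 1], [0.03, -0.31, 0.02, 0, 0, 0, 1], [0.03, -0.31, 0.02, 0, 0, 0, 1], [0.03, -0.31, 0.02, 0, 0, 0, 1], [0.03, -0.31, 0.02, 0, 0, 0, 1], [0.03, -0.31, 0.02, 0, 0, 0, 1], [0.03, -0.31, 0.02, 0, 0, 0, 1], [0.03, -0.31, 0.02, 0, 0, 0, 1], [0.03, -0.31, 0.02, 0, 0, 0, 1], [0.03, -0.31, 0.02, 0, 0, 0, 1], [0.03, -0.31, 0.02, 0, 0, 0, 1], [0.03, -0.31, 0.02, 0, 0, 0, 1]])

```text
time_s: 2.88
eef_pos: [0.5171, -0.1724, 0.3044]
tcp_rot: [2.461, 1.952, -0.0]
contact_force: [-0.2, 0.4, -0.2]
gripper_width: 0.0853
```

```bash
python3 - <<'E'
from h import *
st(); g=get_image("wrist"); save(g,"w2"); np.save("w2.npy",g,allow_pickle=True); print(g["world_from_camera"].round(3))
for n in["top","side"]:
  q=get_image(n);np.save(n+"2.npy",q,allow_pickle=True)
E
```

```text
2.88 pos [ 0.5171 -0.1724  0.3044] rotm x [ 0.228  0.974 -0.001] z [ 0.    -0.001 -1.   ] w 0.0853 F [-0.2  0.4 -0.2] j [-0.43  0.08  1.18 -0.    1.88 -1.77]
[[ 0.229 -0.939 -0.257  0.453]
 [ 0.974  0.22   0.061 -0.157]
 [-0.001 -0.264  0.965  0.473]
 [ 0.     0.     0.     1.   ]]
```

View pics/w2.png

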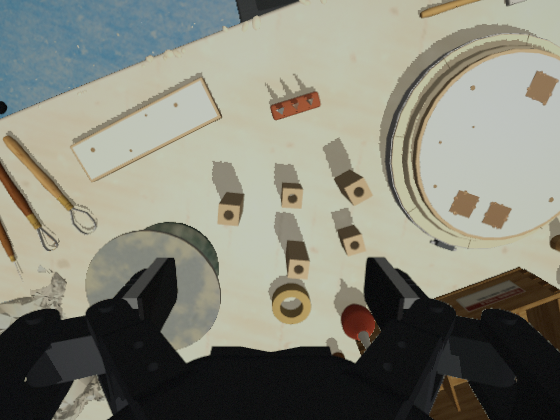

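```bash
python3 - <<'E'
from h import *
L=lambda n:np.load(n+".npy",allow_pickle=True).item()
w2=L("w2");save(w2,"w2c",(200,80,390,300),2.7);save(w2,"w2d",(60,60,340,190),2.8)
im=w2["image"]
hsv=cv2.cvtColor(im,cv2.COLOR_RGB2HSV)
for n,p in dict(top=(226,207),side=(233,202),table=(400,260),table2=(260,140),top2=(361,196),wash=(480,150),patch=(464,204),red=(295,104),wash2=(150,130)).items(): print(n,im[p[1],p[0]],hsv[p[1],p[0]])
E
```

```text
top [183 161 123] [ 19  84 183]
side [72 62 45] [19 96 72]
table [193 192 170] [ 29  30 193]
table2 [193 192 171] [ 29  29 193]
top2 [145 126  94] [ 19  90 145]
wash [192 196 189] [ 47   9 196]
patch [138 109  78] [ 16 111 138]
red [126 100  80] [ 13  93 126]
wash2 [192 196 184] [ 40  16 196]
```

View pics/w2c.png

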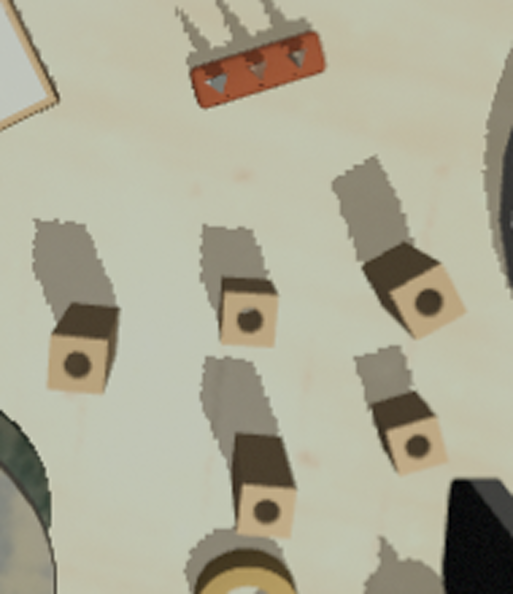

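View pics/w2d.png

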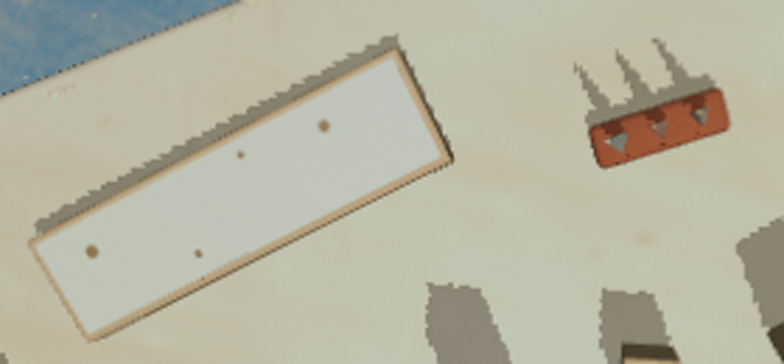

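```bash
cat > meas.py <<'E'
from h import *
L=lambda n:np.load(n+".npy",allow_pickle=True).item()
def rects(g,lo,hi,amin,amax,roi=None,close=0):
    hsv=cv2.cvtColor(g["image"],cv2.COLOR_RGB2HSV)
    m=cv2.inRange(hsv,lo,hi)
    if roi:
        k=np.zeros_like(m);x0,y0,x1,y1=roi;k[y0:y1,x0:x1]=255;m&=k
    if close: m=cv2.morphologyEx(m,cv2.MORPH_CLOSE,np.ones((close,close),np.uint8))
    out=[]
    for c in cv2.findContours(m,cv2.RETR_EXTERNAL,cv2.CHAIN_APPROX_NONE)[0]:
        if amin<cv2.contourArea(c)<amax: out.append(c.reshape(-1,2))
    return out
def wrect(g,c,z):
    "contour on plane z -> centre, sizes, yaw (deg)"
    P=onz(g,c,z)[:,:2]
    (cx,cy),(w,h),a=cv2.minAreaRect((P*1000).astype(np.float32))
    M=cv2.moments((P*10000).astype(np.float32).reshape(-1,1,2))
    return np.array([cx,cy]).round(1),(round(w,1),round(h,1)),round(a,1),np.array([M["m10"]/M["m00"]/10,M["m01"]/M["m00"]/10]).round(1)
E
python3 - <<'E'
from meas import *
w1,w2,t=L("w1"),L("w2"),L("top2")
print("patches")
for nm,g,roi in(("w1",w1,(190,110,390,310)),("w2",w2,(415,40,560,250)),("top",t,(160,150,270,270))):
    for c in rects(g,(8,60,60),(22,180,190),40,900,roi):
        print(nm,c.mean(0).round(1),wrect(g,c,.057))
print("posts w2")
for c in rects(w2,(12,60,105),(24,140,255),200,700,(200,150,390,285)):
    print(c.mean(0).round(1),*[wrect(w2,c,z) for z in(.075,.045)])
print("bar");
for c in rects(w2,(0,130,60),(12,255,255),300,1500,(250,80,340,130),5): print(c.mean(0).round(1),wrect(w2,c,.014))
print("shelf")
for c in rects(w2,(30,0,160),(90,24,255),2000,20000,(60,60,230,190),5): print(c.mean(0).round(1),wrect(w2,c,.015))
E
```

```text
patches
w1 [286.9 287.2] (array([644.6, 122.4]), (34.2, 31.6), 56.5, array([644.5, 122.7]))
w1 [251.6 276.9] (array([617.1,  78.3]), (32.9, 34.1), 59.6, array([617.1,  78.4]))
w1 [311.4 166. ] (array([486.1, 189.5]), (33.5, 32.5), 54.8, array([485.9, 189.1]))
w2 [554.9 242.1] (array([707.7, 206.7]), (23.6, 13.4), 1.1, array([706.4, 209.2]))
w2 [496.2 214.6] (array([645. , 122.6]), (34.0, 34.0), 59.4, array([644.7, 122.5]))
w2 [463.7 203.4] (array([617.7,  78.1]), (34.8, 34.7), 58.9, array([617.5,  78.2]))
w2 [541.   87.2] (array([486.4, 188.9]), (33.6, 32.7), 54.5, array([486.3, 188.9]))
posts w2
[298.  268.6] (array([ 651.5, -164.9]), (28.7, 29.1), 71.6, array([ 651.5, -164.8])) (array([ 666.5, -165.5]), (30.8, 31.3), 71.6, array([ 666.4, -165.3]))
[354.  244.4] (array([633.8, -83.8]), (27.1, 26.8), 5.4, array([633.8, -83.5])) (array([647.4, -78.3]), (29.1, 28.8), 5.4, array([647.4, -77.9]))
[228.5 214. ] (array([ 553.7, -237. ]), (29.4, 28.4), 71.4, array([ 553.5, -237.6])) (array([ 561.3, -243. ]), (31.6, 30.5), 71.4, array([ 561.1, -243.6]))
[291.6 197.5] (array([ 550.6, -151.9]), (26.5, 26.6), 73.3, array([ 550.6, -151.7])) (array([ 557.9, -151.5]), (28.5, 28.6), 73.3, array([ 557.9, -151.3]))
[358.  190.8] (array([561.2, -66.8]), (30.6, 27.9), 16.7, array([562.1, -66.4])) (array([569.4, -60. ]), (32.9, 30.0), 16.7, array([570.3, -59.6]))
bar
[295.2 105.4] (array([ 437.9, -118.7]), (20.4, 67.5), 3.5, array([ 437.9, -118.7]))
shelf
[145.3 130. ] (array([ 422.2, -336.4]), (50.8, 210.7), 11.8, array([ 422.2, -336.1]))
```

```bash
python3 - <<'E'
from meas import *
w2,s=L("w2"),L("side2")
for n,a,b in(("A",(358.5,191.9),(268.7,203)),("B",(298.5,269.3),(258,170.7)),("C",(228.5,215.2),(305.3,165.7)),("sa",(292.2,198.5),(288,193.3)),("sb",(354.4,245.2),(241.3,199))):
    X,r=tri([(w2,a),(s,b)]);print(n,X.round(4),np.round(r,4))
# post corner shapes
for c in rects(w2,(12,60,105),(24,140,255),200,700,(200,150,390,285)):
    q=cv2.approxPolyDP(c.reshape(-1,1,2),5,True).reshape(-1,2); print(q.tolist())
    P=onz(w2,q,.075)[:,:2]; e=np.roll(P,-1,0)-P; print(np.degrees(np.arctan2(e[:,1],e[:,0])).round(0)%90, np.linalg.norm(e,axis=1).round(3))
    P=onz(w2,cv2.convexHull(c.reshape(-1,1,2)).reshape(-1,2),.075)
g=w2
for c in rects(g,(30,0,160),(90,24,255),2000,20000,(60,60,230,190),5):
    q=cv2.approxPolyDP(c.reshape(-1,1,2),8,True).reshape(-1,2);P=onz(g,q,.015);e=np.roll(P,-1,0)-P;print(P.round(3).tolist(),np.degrees(np.arctan2(e[:,1],e[:,0])).round(1))
E
```

```text
A [ 0.5631 -0.0656  0.0738] [0.0001 0.0001]
B [ 0.6524 -0.1643  0.0723] [0.0012 0.0012]
C [ 0.5546 -0.2384  0.0731] [0.0007 0.0007]
sa [ 0.5588 -0.1511  0.043 ] [0.001 0.001]
sb [ 0.6486 -0.0771  0.0439] [0.0004 0.0004]
[[290, 259], [287, 276], [306, 278], [309, 261]]
[69. 70. 69. 70.] [0.026 0.027 0.026 0.026]
[[360, 233], [343, 239], [348, 255], [365, 250]]
[8. 6. 5. 6.] [0.024 0.025 0.024 0.026]
[[219, 203], [218, 223], [237, 225], [239, 205]]
[72. 70. 70. 71.] [0.028 0.025 0.028 0.026]
[[283, 188], [282, 207], [299, 208], [302, 189]]
[74. 73. 69. 74.] [0.025 0.022 0.026 0.025]
[[361, 176], [344, 188], [354, 205], [371, 195]]
[24. 19. 19. 18.] [0.026 0.027 0.025 0.029]
[[0.376, -0.239, 0.015], [0.419, -0.443, 0.015], [0.468, -0.434, 0.015], [0.426, -0.231, 0.015]] [ -78.2   10.6  101.6 -169.9]
```

Call:
play_rows(series=[[0.045, 0.106, -0.1, 0, 0, -0.2, 0.2], [0.045, 0.106, -0.1, 0, 0, -0.4, 0.2], [0.045, 0.106, -0.1, 0, 0, -0.6, 0.2], [0.045, 0.106, -0.15, 0, 0, -0.8, 0.2], [0.045, 0.106, -0.18, 0, 0, -1.026, 0.2], [0.045, 0.106, -0.18, 0, 0, -1.026, 0.2], [0.045, 0.106, -0.18, 0, 0, -1.026, 0.2], [0.045, 0.106, -0.18, 0, 0, -1.026, 0.2], [0.045, 0.106, -0.18, 0, 0, -1.026, 0.2], [0.045, 0.106, -0.18, 0, 0, -1.026, 0.2], [0.045, 0.106, -0.18, 0, 0, -1.026, 0.2]])

```text
time_s: 3.95
eef_pos: [0.5623, -0.067, 0.1249]
tcp_rot: [3.102, 0.495, 0.0]
contact_force: [0.4, 0.1, -0.2]
gripper_width: 0.051
```

```bash
python3 - <<'E'
from h import *
st(); g=get_image("wrist"); save(g,"w3");st()
print(proj(g,[[.5622,-.0665,.075]]))
E
```

```text
3.95 pos [ 0.5623 -0.067   0.1249] rotm x [0.95  0.311 0.   ] z [ 0.    -0.001 -1.   ] w 0.051 F [ 0.4  0.1 -0.2] j [-0.22  0.15  1.46 -0.    1.53 -0.53]
4.0 pos [ 0.5624 -0.0671  0.1249] rotm x [0.95  0.311 0.   ] z [ 0.    -0.001 -1.   ] w 0.0513 F [-0.1 -0.1 -0.6] j [-0.22  0.15  1.46 -0.    1.53 -0.53]
[[268.71818679 217.12574588]]
```

View pics/w3.png

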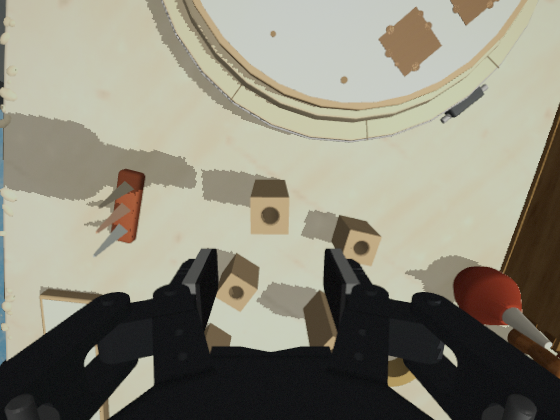

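Call:
play_rows(series=[[0, 0, -0.03, 0, 0, 0, 0.2], [0, 0, -0.06, 0, 0, 0, 0.2], [0, 0, -0.08, 0, 0, 0, 0.2], [0, 0, -0.089, 0, 0, 0, 0.2], [0, 0, -0.089, 0, 0, 0, 0.2], [0, 0, -0.089, 0, 0, 0, 0], [0, 0, -0.089, 0, 0, 0, -0.2], [0, 0, -0.089, 0, 0, 0, -0.4], [0, 0, -0.089, 0, 0, 0, -0.6], [0, 0, -0.089, 0, 0, 0, -0.8], [0, 0, -0.089, 0, 0, 0, -0.8], [0, 0, -0.089, 0, 0, 0, -0.8]], force=40)

```text
time_s: 5.0
eef_pos: [0.564, -0.0675, 0.0384]
tcp_rot: [3.1, 0.494, 0.007]
contact_force: [0.0, 0.2, 6.3]
gripper_width: 0.0264
```

```bash
python3 - <<'E'
from h import *
st()
E
```

```text
5.0 pos [ 0.564  -0.0675  0.0384] rotm x [0.95  0.311 0.004] z [ 0.005 -0.002 -1.   ] w 0.0264 F [0.  0.2 6.3] j [-0.22  0.21  1.56 -0.    1.36 -0.53]
```

Call:
play_rows(series=[[0, 0, 0.02, 0, 0, 0, -0.8], [0, 0, 0.05, 0, 0, 0, -0.8], [0, 0, 0.09, 0, 0, 0, -0.8], [0.01, 0.02, 0.115, 0, 0, -0.1, -0.8], [0.02, 0.05, 0.12, 0, 0, -0.2, -0.8], [0.034, 0.08, 0.12, 0, 0, -0.31, -0.8], [0.047, 0.11, 0.12, 0, 0, -0.42, -0.8], [0.06, 0.14, 0.12, 0, 0, -0.53, -0.8], [0.07, 0.165, 0.12, 0, 0, -0.64, -0.8], [0.077, 0.18, 0.12, 0, 0, -0.75, -0.8], [0.08, 0.188, 0.12, 0, 0, -0.84, -0.8], [0.0806, 0.1901, 0.12, 0, 0, -0.866, -0.8], [0.0806, 0.1901, 0.12, 0, 0, -0.866, -0.8], [0.0806, 0.1901, 0.12, 0, 0, -0.866, -0.8], [0.0806, 0.1901, 0.12, 0, 0, -0.866, -0.8]])

```text
time_s: 6.25
eef_pos: [0.6444, 0.1222, 0.1583]
tcp_rot: [3.019, -0.851, 0.004]
contact_force: [-1.0, -0.1, -0.4]
gripper_width: 0.0269
```

```bash
python3 - <<'E'
from h import *
st(); g=get_image("wrist"); save(g,"w4")
E
```

```text
6.25 pos [0.6444 0.1222 0.1583] rotm x [ 0.853 -0.522  0.004] z [ 0.001 -0.005 -1.   ] w 0.0269 F [-1.  -0.1 -0.4] j [ 0.1   0.34  1.17 -0.01  1.64  0.65]
```

View pics/w4.png

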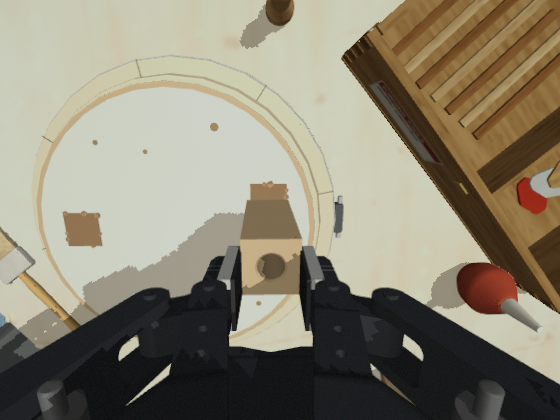

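```bash
python3 - <<'E'
from meas import *
g=get_image("wrist");s=st()
for c in rects(g,(12,60,105),(24,140,255),800,6000,(225,230,320,310),3): print(c.mean(0),c.min(0),c.max(0),wrect(g,c,s["eef_pos"][2]+.0366))
print(onz(g,[(272,266)],s["eef_pos"][2]+.0366).round(4), proj(g,[[.6446,.1226,.057],[.6446,.1226,.195]]))
save(g,"w4c",(220,170,340,310),4)
E
```

```text
6.35 pos [0.6445 0.122  0.1584] rotm x [ 0.852 -0.523  0.004] z [ 0.002 -0.005 -1.   ] w 0.0267 F [-0.5 -0.2 -1.2] j [ 0.1   0.34  1.17 -0.01  1.64  0.65]
[271.19259259 266.48888889] [240 230] [301 309] (array([646.2, 123.1]), (39.8, 27.5), 58.3, array([648.2, 126.5]))
[[0.6481 0.1249 0.195 ]] [[268.40812562 201.26737461]
 [268.15077578 273.49903274]]
```

View pics/w4c.png

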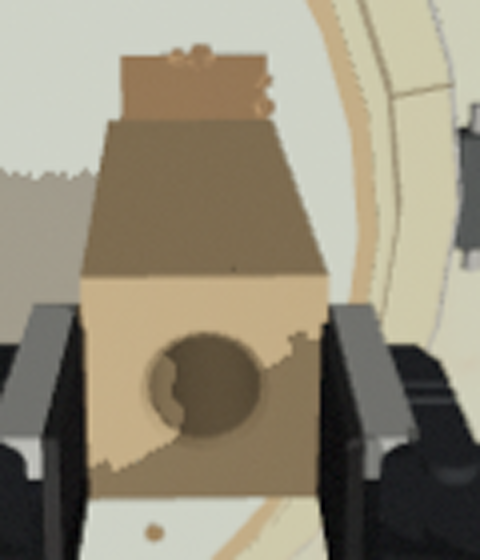

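```bash
cat >> meas.py <<'E'
def uv(P,C=(558.6,144.7),a=-31.5):
    a=np.radians(a);d=(np.atleast_2d(P)[:,:2]*1000-C); return np.c_[d@[np.cos(a),np.sin(a)],d@[-np.sin(a),np.cos(a)]].round(1)
E
python3 - <<'E'
from meas import *
g=get_image("wrist")
top=[(240.5,238.3),(302,238.3),(299.5,293.8),(243,293.8)]
for z in(.193,.195,.197):
    P=onz(g,top,z); print(z,uv(P).tolist(),uv(P.mean(0)))
for z in (.119,.12,.121): print("bot near edge",z,uv(onz(g,[(247.5,200.3),(288,200.3)],z)))
print("patch edge",uv(onz(g,[(250.5,184),(286.8,184)],.057)))
print("eef",uv(observe()["eef_pos"]), uv([[.6446,.1226],[.6174,.0783],[.4862,.189]]))
E
```

```text
0.193 [[72.5, 42.6], [100.3, 42.5], [99.9, 14.2], [72.9, 14.4]] [[86.4 28.4]]
0.195 [[72.7, 43.3], [100.1, 43.2], [99.6, 15.4], [73.1, 15.5]] [[86.4 29.4]]
0.197 [[72.8, 44.1], [99.9, 44.0], [99.4, 16.6], [73.3, 16.7]] [[86.3 30.3]]
bot near edge 0.119 [[70.8 42.1]
 [98.3 42.1]]
bot near edge 0.12 [[70.9 42.4]
 [98.3 42.3]]
bot near edge 0.121 [[71.  42.6]
 [98.2 42.6]]
patch edge [[ 69.4  41.6]
 [101.   41.5]]
eef [[85.1 25.6]] [[ 84.9  26.1]
 [ 84.8 -25.9]
 [-84.9  -0.1]]
```

Call:
play_rows(series=[[-0.0008, -0.0022, -0.02, 0, 0, 0, -0.8], [-0.0008, -0.0022, -0.04, 0, 0, 0, -0.8], [-0.0008, -0.0022, -0.052, 0, 0, 0, -0.8], [-0.0008, -0.0022, -0.058, 0, 0, 0, -0.8], [-0.0008, -0.0022, -0.061, 0, 0, 0, -0.8], [-0.0008, -0.0022, -0.062, 0, 0, 0, -0.8], [-0.0008, -0.0022, -0.062, 0, 0, 0, -0.8]])

```text
time_s: 6.98
eef_pos: [0.6442, 0.1199, 0.0973]
tcp_rot: [3.02, -0.852, 0.007]
contact_force: [0.8, -0.6, -0.2]
gripper_width: 0.0266
```

```bash
python3 - <<'E'
from meas import *
s=st();print(uv(s["eef_pos"]))
g=get_image("wrist"); save(g,"w5",(200,150,360,310),4)
E
```

```text
6.98 pos [0.6442 0.1199 0.0973] rotm x [ 0.852 -0.523  0.005] z [ 0.003 -0.005 -1.   ] w 0.0266 F [ 0.8 -0.6 -0.2] j [ 0.1   0.36  1.26 -0.01  1.52  0.65]
[[85.9 23.6]]
```

View pics/w5.png

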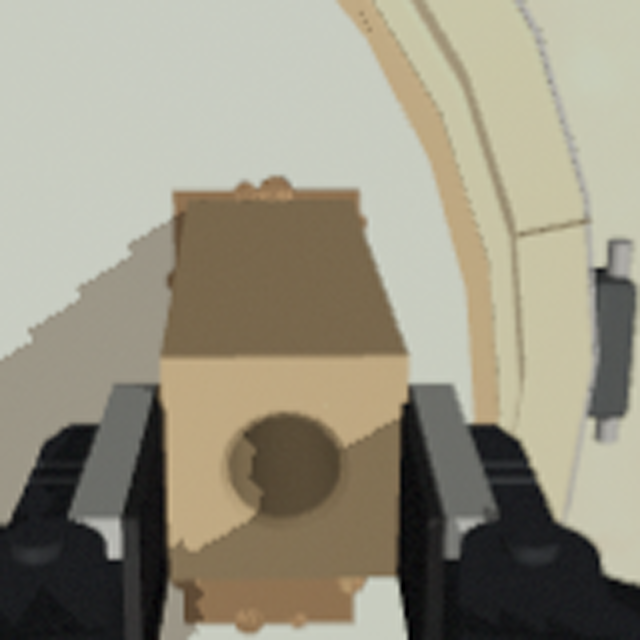

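Call:
play_rows(series=[[-0.0007, 0.0005, -0.001, 0, 0, 0, -0.8], [-0.0007, 0.0005, -0.0016, 0, 0, 0, -0.8], [-0.0007, 0.0005, -0.0022, 0, 0, 0, -0.8], [-0.0007, 0.0005, -0.0022, 0, 0, 0, -0.8]])

```text
time_s: 7.37
eef_pos: [0.6438, 0.1205, 0.0958]
tcp_rot: [3.02, -0.852, 0.008]
contact_force: [-0.5, -0.1, -0.5]
gripper_width: 0.0267
```

```bash
python3 - <<'E'
from meas import *
s=st();print(uv(s["eef_pos"]))
g=get_image("wrist"); save(g,"w6",(200,150,360,310),4)
E
```

```text
7.37 pos [0.6438 0.1205 0.0958] rotm x [ 0.853 -0.523  0.006] z [ 0.004 -0.005 -1.   ] w 0.0267 F [-0.5 -0.1 -0.5] j [ 0.1   0.36  1.26 -0.01  1.52  0.65]
[[85.3 23.9]]
```

View pics/w6.png

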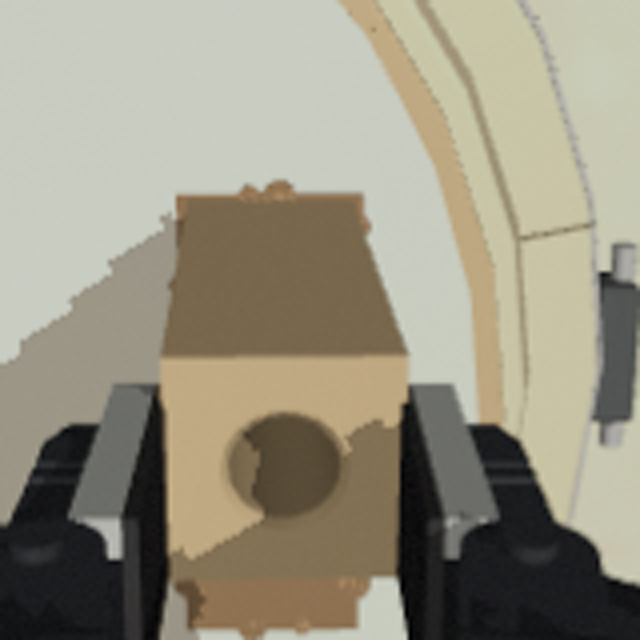

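Call:
play_rows(series=[[-0.0006, -0.001, 0, 0, 0, 0, -0.8], [-0.0006, -0.001, 0, 0, 0, 0, -0.8], [-0.0006, -0.001, -0.0008, 0, 0, 0, -0.8], [-0.0006, -0.001, -0.0014, 0, 0, 0, -0.8], [-0.0006, -0.001, -0.0014, 0, 0, 0, -0.8]])

```text
time_s: 7.83
eef_pos: [0.6433, 0.1195, 0.0955]
tcp_rot: [3.021, -0.852, 0.009]
contact_force: [-2.3, -0.4, 3.9]
gripper_width: 0.027
```

```bash
python3 - <<'E'
from meas import *
s=st();print(uv(s["eef_pos"]))
g=get_image("wrist"); save(g,"w7",(200,150,360,310),4)
E
```

```text
7.83 pos [0.6433 0.1195 0.0955] rotm x [ 0.853 -0.523  0.007] z [ 0.005 -0.005 -1.   ] w 0.027 F [-2.3 -0.4  3.9] j [ 0.1   0.36  1.27 -0.01  1.51  0.65]
[[85.4 22.8]]
```

View pics/w7.png

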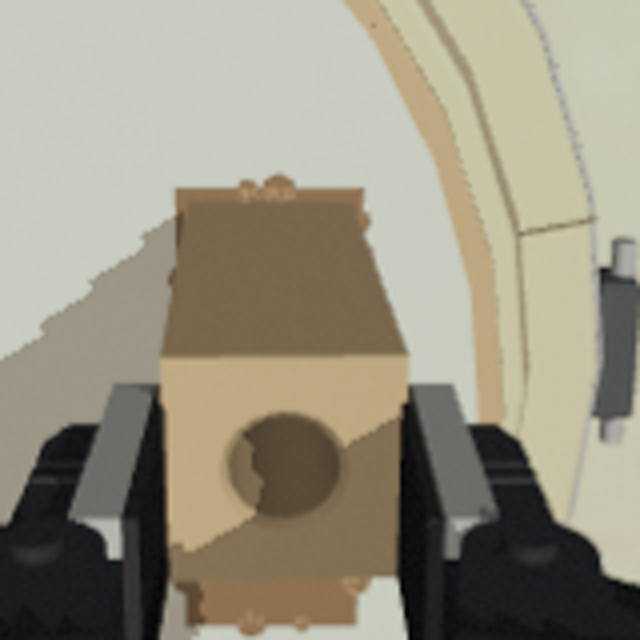

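Call:
play_rows(series=[[0, 0, 0, 0, 0, 0, -0.2], [0, 0, 0, 0, 0, 0, 0], [0, 0, 0, 0, 0, 0, 0.1], [0, 0, 0, 0, 0, 0, 0.1], [0, 0, 0.03, 0, 0, 0, 0.1], [0, 0, 0.06, 0, 0, 0, 0.1], [0, 0, 0.1, 0, 0, 0, 0.1], [0, 0, 0.13, 0, 0, 0, 0.1], [0, 0, 0.13, 0, 0, 0, 0.1]])

```text
time_s: 8.63
eef_pos: [0.6466, 0.1199, 0.2351]
tcp_rot: [-3.021, 0.852, -0.032]
contact_force: [1.1, 0.3, 1.2]
gripper_width: 0.0468
```

```bash
python3 - <<'E'
from meas import *
s=st();print(uv(s["eef_pos"]))
g=get_image("wrist"); save(g,"w8",(180,150,380,310),4);np.save("w8.npy",g,allow_pickle=True)
E
```

```text
8.63 pos [0.6466 0.1199 0.2351] rotm x [ 0.852 -0.523  0.019] z [ 0.021 -0.003 -1.   ] w 0.0468 F [1.1 0.3 1.2] j [ 0.1   0.31  1.05 -0.01  1.76  0.65]
[[88.  24.8]]
```

View pics/w8.png

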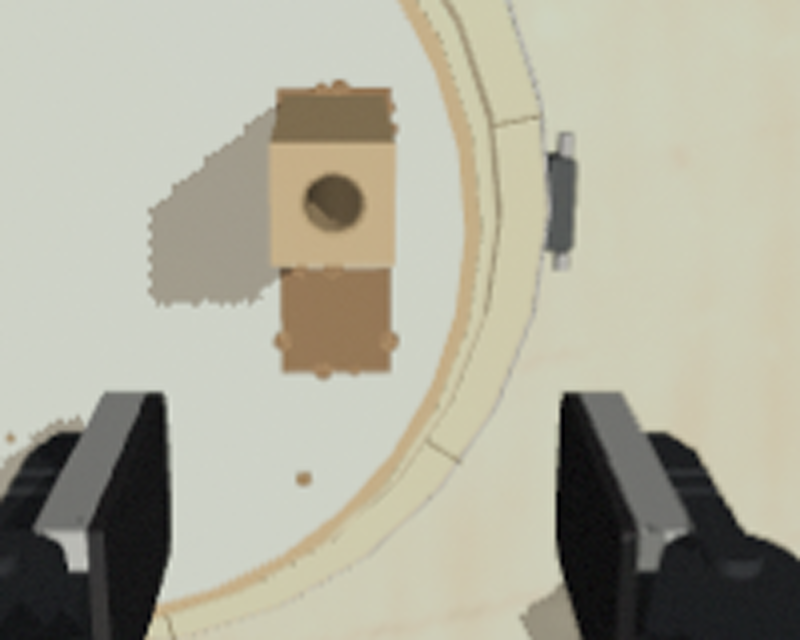

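```bash
cat >> h.py <<'E'
def go(p,psi):
    s=observe();r=R.from_rotvec(s["tcp_rot"]);a=np.radians(psi)
    T=np.array([[np.cos(a),np.sin(a),0],[np.sin(a),-np.cos(a),0],[0,0,-1]])
    d=(R.from_matrix(T)*r.inv()).as_rotvec()
    print("shift",(np.array(p)-s["eef_pos"]).round(4),"turn",d.round(4),"ang deg",np.degrees(np.linalg.norm(d)).round(1))
E
python3 - <<'E'
from h import *
st();go((.6518,-.1647,.13),-20)
E
```

```text
8.68 pos [0.6456 0.1198 0.2314] rotm x [ 0.852 -0.523  0.015] z [ 0.016 -0.004 -1.   ] w 0.0473 F [-0.5  0.   0.2] j [ 0.1   0.31  1.05 -0.01  1.76  0.65]
shift [ 0.0062 -0.2845 -0.1014] turn [0.0019 0.016  0.2009] ang deg 11.5
```

Call:
play_rows(series=[[0.006, -0.2845, 0, 0.002, 0.016, 0.2, 0.2], [0.006, -0.2845, 0, 0.002, 0.016, 0.2, 0.2], [0.006, -0.2845, 0, 0.002, 0.016, 0.2, 0.2], [0.006, -0.2845, -0.02, 0.002, 0.016, 0.2, 0.2], [0.006, -0.2845, -0.05, 0.002, 0.016, 0.2, 0.2], [0.006, -0.2845, -0.08, 0.002, 0.016, 0.2, 0.2], [0.006, -0.2845, -0.1, 0.002, 0.016, 0.2, 0.2], [0.006, -0.2845, -0.1, 0.002, 0.016, 0.2, 0.2], [0.006, -0.2845, -0.1, 0.002, 0.016, 0.2, 0.2], [0.006, -0.2845, -0.1, 0.002, 0.016, 0.2, 0.2], [0.006, -0.2845, -0.1, 0.002, 0.016, 0.2, 0.2]])

```text
time_s: 9.6
eef_pos: [0.6517, -0.1641, 0.1311]
tcp_rot: [-3.093, 0.546, 0.001]
contact_force: [0.2, 0.6, 1.0]
gripper_width: 0.0512
```

```bash
python3 - <<'E'
from meas import *
st(); g=get_image("wrist"); save(g,"w9",(120,100,440,340),2.4)
for c in rects(g,(12,60,105),(24,140,255),500,4000,(200,150,390,285)):
    print(c.mean(0).round(1),wrect(g,c,.075))
go((.6518,-.1647,.036),-20)
E
```

```text
9.6 pos [ 0.6517 -0.1641  0.1311] rotm x [ 0.939 -0.343 -0.001] z [-0.     0.001 -1.   ] w 0.0512 F [0.2 0.6 1. ] j [-0.33  0.38  1.16  0.    1.6   0.02]
[269.2 208.3] (array([ 654.1, -157.7]), (40.4, 27.7), 71.6, array([ 654. , -158.3]))
[365.3 192.8] (array([ 722.6, -170.9]), (52.9, 38.3), 75.5, array([ 721.7, -171.4]))
shift [-0.0006 -0.0009 -0.0966] turn [-0.0001  0.002  -0.0002] ang deg 0.1
```

View pics/w9.png

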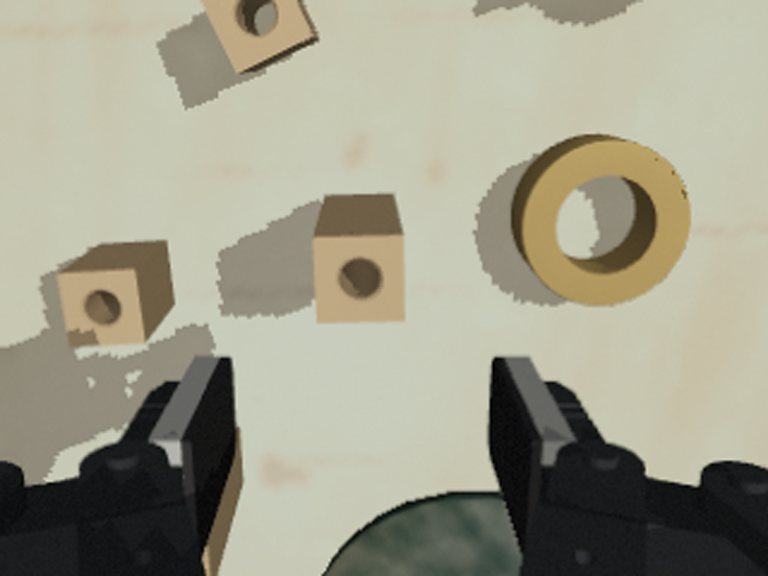

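```bash
python3 - <<'E'
from meas import *
g=get_image("wrist")
q=np.array([(314,236),(403,233),(405,320),(317,323)])/2.4+[120,100]
P=onz(g,q,.075);print(P.mean(0).round(4),onz(g,[(270.4,215.8)],.075).round(4)); e=P[1]-P[0];print(np.degrees(np.arctan2(e[1],e[0])))
E
```

```text
[ 0.6533 -0.1642  0.075 ] [[ 0.6537 -0.1641  0.075 ]]
-18.094417031055062
```

Call:
play_rows(series=[[0.001, 0, -0.03, 0, 0, 0, 0.2], [0.001, 0, -0.06, 0, 0, 0, 0.2], [0.001, 0, -0.085, 0, 0.002, 0, 0.2], [0.001, 0, -0.095, 0, 0.002, 0, 0.2], [0.001, 0, -0.095, 0, 0.002, 0, 0.2], [0.001, 0, -0.095, 0, 0.002, 0, 0], [0.001, 0, -0.095, 0, 0.002, 0, -0.2], [0.001, 0, -0.095, 0, 0.002, 0, -0.4], [0.001, 0, -0.095, 0, 0.002, 0, -0.6], [0.001, 0, -0.095, 0, 0.002, 0, -0.8], [0.001, 0, -0.095, 0, 0.002, 0, -0.8], [0.001, 0, -0.095, 0, 0.002, 0, -0.8]], force=40)

```text
time_s: 10.7
eef_pos: [0.6556, -0.1641, 0.0419]
tcp_rot: [3.093, -0.544, 0.011]
contact_force: [-1.2, 0.4, 6.6]
gripper_width: 0.0268
```

```bash
python3 - <<'E'
from h import *
st();go((.6164,.0765,.16),-31.5)
E
```

```text
10.7 pos [ 0.6556 -0.1641  0.0419] rotm x [ 0.94  -0.341  0.007] z [ 0.007 -0.002 -1.   ] w 0.0268 F [-1.2  0.4  6.6] j [-0.33  0.43  1.27  0.    1.43  0.02]
shift [-0.0392  0.2406  0.1181] turn [ 0.0026  0.0066 -0.2014] ang deg 11.5
```

Call:
play_rows(series=[[0, 0, 0.02, 0, 0, 0, -0.8], [0, 0, 0.05, 0, 0, 0, -0.8], [0, 0.005, 0.09, 0, 0, 0, -0.8], [-0.003, 0.02, 0.113, 0.001, 0.003, -0.02, -0.8], [-0.007, 0.05, 0.12, 0.001, 0.003, -0.04, -0.8], [-0.013, 0.08, 0.12, 0.001, 0.004, -0.06, -0.8], [-0.018, 0.11, 0.12, 0.002, 0.005, -0.09, -0.8], [-0.023, 0.14, 0.12, 0.002, 0.006, -0.12, -0.8], [-0.028, 0.17, 0.12, 0.002, 0.006, -0.15, -0.8], [-0.033, 0.2, 0.12, 0.0026, 0.0066, -0.18, -0.8], [-0.037, 0.225, 0.12, 0.0026, 0.0066, -0.2, -0.8], [-0.0392, 0.2406, 0.118, 0.0026, 0.0066, -0.2014, -0.8], [-0.0392, 0.2406, 0.118, 0.0026, 0.0066, -0.2014, -0.8], [-0.0392, 0.2406, 0.118, 0.0026, 0.0066, -0.2014, -0.8], [-0.0392, 0.2406, 0.09, 0.0026, 0.0066, -0.2014, -0.8], [-0.0392, 0.2406, 0.07, 0.0026, 0.0066, -0.2014, -0.8], [-0.0392, 0.2406, 0.065, 0.0026, 0.0066, -0.2014, -0.8], [-0.0392, 0.2406, 0.065, 0.0026, 0.0066, -0.2014, -0.8], [-0.0392, 0.2406, 0.065, 0.0026, 0.0066, -0.2014, -0.8]])

```text
time_s: 12.28
eef_pos: [0.6168, 0.0755, 0.1075]
tcp_rot: [3.023, -0.855, 0.001]
contact_force: [0.2, -1.0, -0.5]
gripper_width: 0.0266
```

```bash
python3 - <<'E'
from meas import *
s=st();print(uv(s["eef_pos"]));go(s["eef_pos"],-31.5)
g=get_image("wrist"); save(g,"w10",(200,140,360,310),4)
E
```

```text
12.28 pos [0.6168 0.0755 0.1075] rotm x [ 0.852 -0.524  0.   ] z [ 0. -0. -1.] w 0.0266 F [ 0.2 -1.  -0.5] j [ 0.03  0.28  1.34 -0.    1.52  0.58]
[[ 85.8 -28.6]]
shift [0. 0. 0.] turn [0.0002 0.0004 0.0013] ang deg 0.1
```

View pics/w10.png

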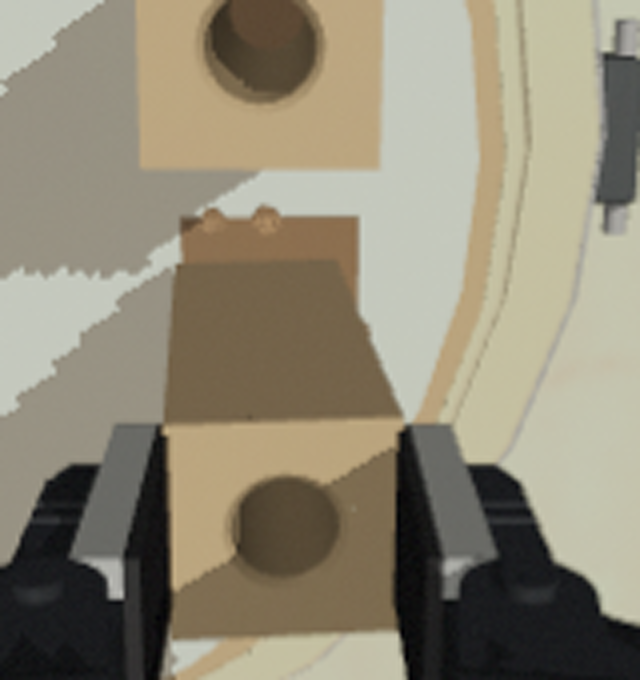

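```bash
python3 - <<'E'
from meas import *
g=get_image("wrist");s=observe();z=s["eef_pos"][2]-.0419
q=lambda *p:np.array(p)/4+[200,140]
print("foot",z,uv(onz(g,q((176,265),(339,260)),z)))
print("top",uv(onz(g,q((163,424),(403,416),(398,629),(172,640)),z+.075)))
print("patch",uv(onz(g,q((181,217),(358,217)),.057)))
# placed A top
print("A top edge",uv(onz(g,q((140,169),(381,168)),.132)))
E
```

```text
foot 0.06714213888380133 [[ 69.2 -15.9]
 [ 97.3 -15.1]]
top [[ 73.6 -15.3]
 [101.1 -14.4]
 [101.2 -41.9]
 [ 73.9 -43.3]]
patch [[ 69.5  -9.7]
 [101.2  -9.8]]
A top edge [[70.7 12.5]
 [98.9 12.5]]
```

Call:
play_rows(series=[[0.0024, 0.0028, 0, -0.0157, -0.0256, -0.026, -0.8], [0.0024, 0.0028, 0, -0.0157, -0.0256, -0.026, -0.8], [0.0024, 0.0028, -0.004, -0.0157, -0.0256, -0.026, -0.8], [0.0024, 0.0028, -0.0075, -0.0157, -0.0256, -0.026, -0.8], [0.0024, 0.0028, -0.0075, -0.0157, -0.0256, -0.026, -0.8]])

```text
time_s: 12.8
eef_pos: [0.6196, 0.0786, 0.1006]
tcp_rot: [3.004, -0.89, 0.048]
contact_force: [0.1, 0.2, -0.7]
gripper_width: 0.0264
```

```bash
python3 - <<'E'
from meas import *
s=st();print(uv(s["eef_pos"]));go(s["eef_pos"],-31.5)
g=get_image("wrist"); save(g,"w11",(200,140,360,310),4)
E
```

```text
12.8 pos [0.6196 0.0786 0.1006] rotm x [ 0.838 -0.545  0.031] z [ 0.027 -0.016 -1.   ] w 0.0264 F [ 0.1  0.2 -0.7] j [ 0.05  0.27  1.36 -0.02  1.48  0.62]
[[ 86.6 -24.5]]
shift [0. 0. 0.] turn [0.0158 0.0272 0.0265] ang deg 2.4
```

View pics/w11.png

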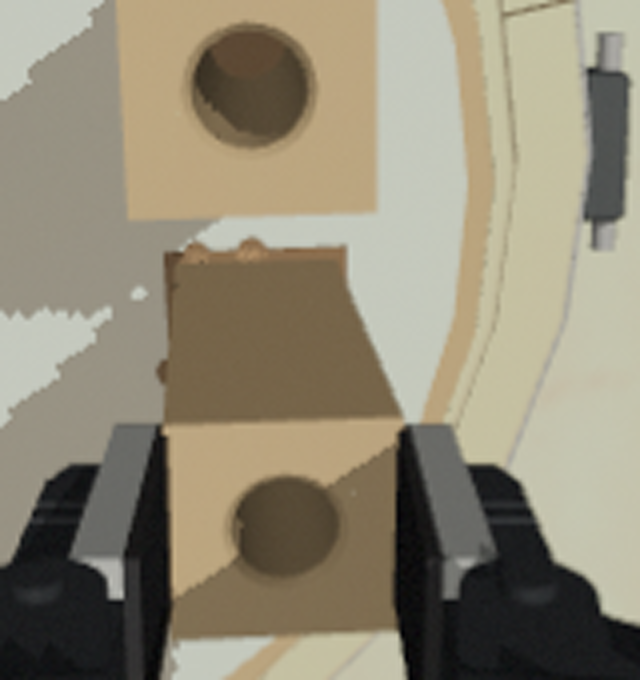

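Call:
play_rows(series=[[-0.0009, -0.0001, 0, 0, 0, 0, -0.8], [-0.0009, -0.0001, -0.001, 0, 0, 0, -0.8], [-0.0009, -0.0001, -0.002, 0, 0, 0, -0.8], [-0.0009, -0.0001, -0.0028, 0, 0, 0, -0.8], [-0.0009, -0.0001, -0.0028, 0, 0, 0, -0.8]])

```text
time_s: 13.27
eef_pos: [0.6189, 0.0785, 0.0988]
tcp_rot: [3.005, -0.891, 0.049]
contact_force: [-2.1, 0.2, 3.1]
gripper_width: 0.0264
```

```bash
python3 - <<'E'
from meas import *
s=st();print(uv(s["eef_pos"]));go(s["eef_pos"],-31.5)
g=get_image("wrist"); save(g,"w12",(200,140,360,310),4)
E
```

```text
13.27 pos [0.6189 0.0785 0.0988] rotm x [ 0.838 -0.545  0.032] z [ 0.028 -0.016 -0.999] w 0.0264 F [-2.1  0.2  3.1] j [ 0.05  0.27  1.37 -0.02  1.47  0.62]
[[ 86.  -24.9]]
shift [0. 0. 0.] turn [0.0157 0.0281 0.0266] ang deg 2.4
```

View pics/w12.png

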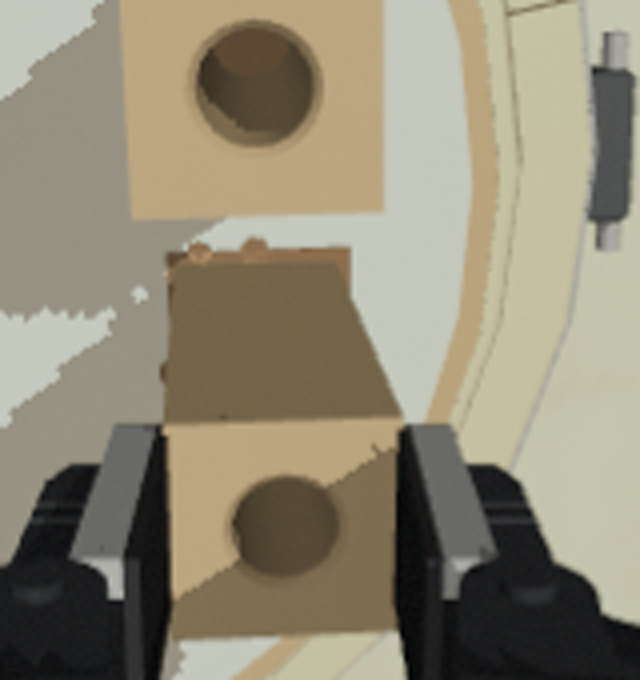

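Call:
play_rows(series=[[0, 0, 0, 0, 0, 0, -0.2], [0, 0, 0, 0, 0, 0, 0], [0, 0, 0, 0, 0, 0, 0.1], [0, 0, 0, 0, 0, 0, 0.1], [0, 0, 0.03, 0, 0, 0, 0.1], [0, 0, 0.06, 0, 0, 0, 0.1], [0, 0, 0.1, 0.0157, 0.028, 0, 0.1], [0, 0, 0.13, 0.0157, 0.028, 0, 0.1], [0, 0, 0.13, 0.0157, 0.028, 0, 0.1], [0, 0, 0.13, 0.0157, 0.028, 0, 0.1]])

```text
time_s: 14.15
eef_pos: [0.6204, 0.0785, 0.2322]
tcp_rot: [-3.01, 0.893, -0.01]
contact_force: [0.2, 0.9, -1.4]
gripper_width: 0.0473
```

```bash
python3 - <<'E'
from meas import *
s=st();print(uv(s["eef_pos"]))
g=get_image("wrist"); save(g,"w13",(180,110,380,310),3);np.save("w13.npy",g,allow_pickle=True)
go((.554,-.2377,.13),-19)
E
```

```text
14.15 pos [0.6204 0.0785 0.2322] rotm x [ 0.838 -0.545  0.006] z [ 0.007 -0.    -1.   ] w 0.0473 F [ 0.2  0.9 -1.4] j [ 0.04  0.25  1.13 -0.    1.76  0.61]
[[ 87.3 -24.1]]
shift [-0.0653 -0.3162 -0.0993] turn [1.000e-04 1.600e-03 2.448e-01] ang deg 14.0
```

View pics/w13.png

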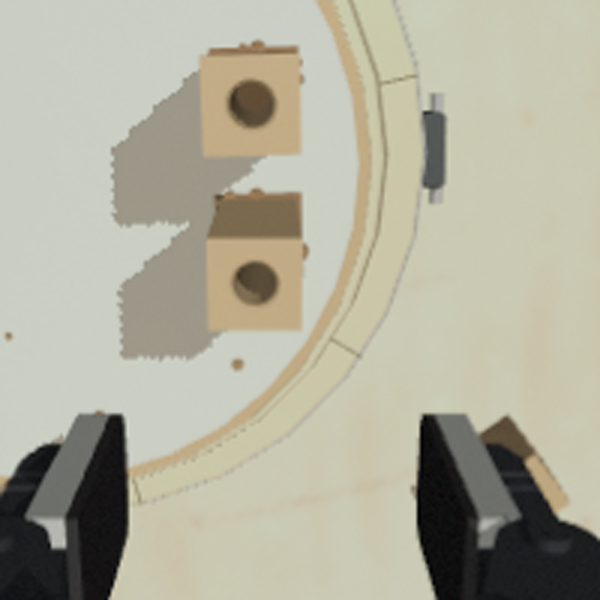

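Call:
play_rows(series=[[-0.0653, -0.3162, 0, 0, 0.002, 0.245, 0.2], [-0.0653, -0.3162, 0, 0, 0.002, 0.245, 0.2], [-0.0653, -0.3162, 0, 0, 0.002, 0.245, 0.2], [-0.0653, -0.3162, 0, 0, 0.002, 0.245, 0.2], [-0.0653, -0.3162, -0.02, 0, 0.002, 0.245, 0.2], [-0.0653, -0.3162, -0.05, 0, 0.002, 0.245, 0.2], [-0.0653, -0.3162, -0.08, 0, 0.002, 0.245, 0.2], [-0.0653, -0.3162, -0.1, 0, 0.002, 0.245, 0.2], [-0.0653, -0.3162, -0.1, 0, 0.002, 0.245, 0.2], [-0.0653, -0.3162, -0.1, 0, 0.002, 0.245, 0.2], [-0.0653, -0.3162, -0.1, 0, 0.002, 0.245, 0.2], [-0.0653, -0.3162, -0.1, 0, 0.002, 0.245, 0.2]])

```text
time_s: 15.2
eef_pos: [0.5539, -0.2369, 0.1287]
tcp_rot: [-3.098, 0.518, 0.002]
contact_force: [-0.6, -0.0, 0.7]
gripper_width: 0.051
```

```bash
python3 - <<'E'
from meas import *
st(); g=get_image("wrist"); save(g,"w14",(120,100,440,340),2.4);np.save("w14.npy",g,allow_pickle=True)
go((.554,-.2377,.036),-19)
E
```

```text
15.2 pos [ 0.5539 -0.2369  0.1287] rotm x [ 0.946 -0.325 -0.002] z [-0.001  0.001 -1.   ] w 0.051 F [-0.6 -0.   0.7] j [-0.5   0.23  1.36  0.    1.56 -0.17]
shift [-0.0007 -0.0009 -0.0941] turn [ 0.0002  0.0008 -0.0013] ang deg 0.1
```

View pics/w14.png

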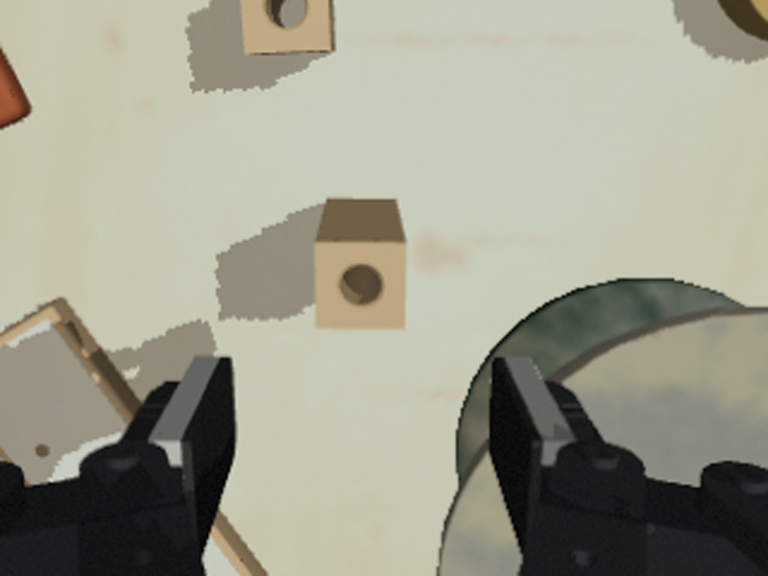

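```bash
python3 - <<'E'
from meas import *
w2,g,s=L("w2"),L("w14"),L("side2")
q=np.array([(440,560),(470,450),(540,380),(640,330)])/2.4+[120,100]
for z in(.06,.1,.14): print(z,onz(g,q,z).round(3)[:,:2].tolist())
# w2 disk edges: left 85, right 220, top ~ 232?, circle in w2 
for z in(.06,.1,.14): print(z,onz(w2,[(86,290),(220,290),(153,233)],z).round(3)[:,:2].tolist())
t=L("top2")
for z in(.06,.1,.14): print(z,onz(t,[(364,174),(430,174),(397,141),(397,207)],z).round(3)[:,:2].tolist())
E
```

```text
0.06 [[0.546, -0.352], [0.57, -0.312], [0.6, -0.294], [0.636, -0.288]]
0.1 [[0.551, -0.322], [0.571, -0.289], [0.596, -0.274], [0.626, -0.269]]
0.14 [[0.556, -0.292], [0.572, -0.266], [0.592, -0.254], [0.616, -0.25]]
0.06 [[0.622, -0.478], [0.666, -0.283], [0.56, -0.351]]
0.1 [[0.606, -0.447], [0.646, -0.271], [0.549, -0.332]]
0.14 [[0.589, -0.416], [0.625, -0.259], [0.539, -0.313]]
0.06 [[0.638, -0.281], [0.637, -0.469], [0.734, -0.38], [0.543, -0.37]]
0.1 [[0.628, -0.274], [0.627, -0.455], [0.721, -0.369], [0.536, -0.359]]
0.14 [[0.618, -0.266], [0.617, -0.441], [0.709, -0.358], [0.53, -0.349]]
```

```bash
python3 - <<'E'
from meas import *
g=L("w14")
q=np.array([(315,241),(405,241),(405,328),(316,328)])/2.4+[120,100]
P=onz(g,q,.075);print(P.mean(0).round(4)); e=P[1]-P[0];print(np.degrees(np.arctan2(e[1],e[0])))
E
```

```text
[ 0.5544 -0.2382  0.075 ]
-19.017061394861194
```

Call:
play_rows(series=[[0.0005, -0.0012, -0.03, 0, 0, 0, 0.2], [0.0005, -0.0012, -0.06, 0, 0, 0, 0.2], [0.0005, -0.0012, -0.085, 0, 0, 0, 0.2], [0.0005, -0.0012, -0.093, 0, 0, 0, 0.1], [0.0005, -0.0012, -0.093, 0, 0, 0, -0.1], [0.0005, -0.0012, -0.093, 0, 0, 0, -0.25], [0.0005, -0.0012, -0.093, 0, 0, 0, -0.35], [0.0005, -0.0012, -0.093, 0, 0, 0, -0.45], [0.0005, -0.0012, -0.093, 0, 0, 0, -0.55], [0.0005, -0.0012, -0.093, 0, 0, 0, -0.7], [0.0005, -0.0012, -0.093, 0, 0, 0, -0.7], [0.0005, -0.0012, -0.093, 0, 0, 0, -0.7]], force=30)

```text
time_s: 16.25
eef_pos: [0.5567, -0.2388, 0.0396]
tcp_rot: [3.098, -0.516, 0.008]
contact_force: [0.4, 0.0, 5.6]
gripper_width: 0.027
```

```bash
python3 - <<'E'
from h import *
st();go((.4862-.001,.189-.002,.16),-31.5)
E
```

```text
16.25 pos [ 0.5567 -0.2388  0.0396] rotm x [ 0.946 -0.324  0.005] z [ 0.005 -0.002 -1.   ] w 0.027 F [0.4 0.  5.6] j [-0.5   0.29  1.47  0.    1.38 -0.17]
shift [-0.0715  0.4258  0.1204] turn [ 0.0026  0.0048 -0.2194] ang deg 12.6
```

Call:
play_rows(series=[[0, 0, 0.02, 0, 0, 0, -0.7], [0, 0, 0.05, 0, 0, 0, -0.7], [0, 0.005, 0.09, 0, 0, 0, -0.7], [-0.003, 0.02, 0.115, 0.001, 0.002, -0.01, -0.7], [-0.008, 0.05, 0.12, 0.001, 0.002, -0.02, -0.7], [-0.014, 0.085, 0.12, 0.002, 0.003, -0.04, -0.7], [-0.02, 0.12, 0.12, 0.002, 0.003, -0.06, -0.7], [-0.026, 0.155, 0.12, 0.002, 0.004, -0.08, -0.7], [-0.032, 0.19, 0.12, 0.002, 0.004, -0.1, -0.7], [-0.038, 0.225, 0.12, 0.0026, 0.0048, -0.12, -0.7], [-0.044, 0.26, 0.12, 0.0026, 0.0048, -0.14, -0.7], [-0.05, 0.295, 0.12, 0.0026, 0.0048, -0.16, -0.7], [-0.056, 0.33, 0.12, 0.0026, 0.0048, -0.18, -0.7], [-0.062, 0.365, 0.12, 0.0026, 0.0048, -0.2, -0.7], [-0.067, 0.395, 0.12, 0.0026, 0.0048, -0.21, -0.7], [-0.07, 0.415, 0.12, 0.0026, 0.0048, -0.2194, -0.7], [-0.0715, 0.4258, 0.12, 0.0026, 0.0048, -0.2194, -0.7], [-0.0715, 0.4258, 0.12, 0.0026, 0.0048, -0.2194, -0.7], [-0.0715, 0.4258, 0.12, 0.0026, 0.0048, -0.2194, -0.7]])

```text
time_s: 17.83
eef_pos: [0.4852, 0.1865, 0.1594]
tcp_rot: [3.023, -0.851, 0.0]
contact_force: [-1.0, 0.6, -1.0]
gripper_width: 0.0269
```

Call:
play_rows(series=[[0, 0, -0.02, 0, 0, 0, -0.7], [0, 0, -0.04, 0, 0, 0, -0.7], [0, 0, -0.052, 0, 0, 0, -0.7], [0, 0, -0.054, 0, 0, 0, -0.7], [0, 0, -0.054, 0, 0, 0, -0.7], [0, 0, -0.054, 0, 0, 0, -0.7]])

```text
time_s: 18.33
eef_pos: [0.4859, 0.1859, 0.1062]
tcp_rot: [3.023, -0.853, 0.002]
contact_force: [-0.6, -0.5, -0.4]
gripper_width: 0.0269
```

```bash
python3 - <<'E'
from meas import *
s=st();print(uv(s["eef_pos"]));go(s["eef_pos"],-31.5)
g=get_image("wrist"); save(g,"w15",(200,140,360,310),4);np.save("w15.npy",g,allow_pickle=True)
E
```

```text
18.33 pos [0.4859 0.1859 0.1062] rotm x [ 0.852 -0.523  0.001] z [ 0.001 -0.001 -1.   ] w 0.0269 F [-0.6 -0.5 -0.4] j [ 0.26  0.06  1.59 -0.    1.48  0.81]
[[-83.5  -2.8]]
shift [0. 0. 0.] turn [0.0011 0.0009 0.0004] ang deg 0.1
```

View pics/w15.png

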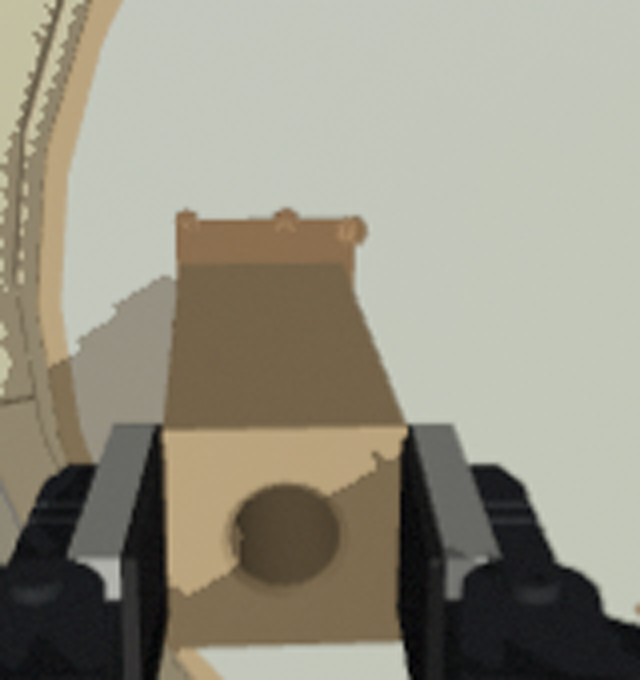

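```bash
python3 - <<'E'
from meas import *
g=L("w15");s=observe();z=s["eef_pos"][2]-.0396
q=lambda *p:np.array(p)/4+[200,140]
print("foot",z,uv(onz(g,q((177,264),(343,263)),z)))
print("top",uv(onz(g,q((163,430),(407,426),(398,640),(168,648)),z+.075)))
print("patch",uv(onz(g,q((177,219),(354,219)),.057)))
E
```

```text
foot 0.06715226272625352 [[-100.1   10. ]
 [ -71.8   10.1]]
top [[-95.9  10.2]
 [-68.3  10.6]
 [-68.7 -16.7]
 [-96.1 -17.7]]
patch [[-100.8   15.6]
 [ -69.4   15.5]]
```

Call:
play_rows(series=[[0.0016, 0.0026, 0, -0.013, -0.0213, 0, -0.7], [0.0016, 0.0026, 0, -0.013, -0.0213, 0, -0.7], [0.0016, 0.0026, -0.004, -0.013, -0.0213, 0, -0.7], [0.0016, 0.0026, -0.0075, -0.013, -0.0213, 0, -0.7], [0.0016, 0.0026, -0.0085, -0.013, -0.0213, 0, -0.7], [0.0016, 0.0026, -0.0085, -0.013, -0.0213, 0, -0.7]])

```text
time_s: 18.88
eef_pos: [0.4873, 0.1887, 0.0975]
tcp_rot: [3.016, -0.85, 0.039]
contact_force: [-0.1, -0.1, -0.6]
gripper_width: 0.0269
```

```bash
python3 - <<'E'
from meas import *
s=st();print(uv(s["eef_pos"]));go(s["eef_pos"],-31.5)
g=get_image("wrist"); save(g,"w16",(200,140,360,310),4)
E
```

```text
18.88 pos [0.4873 0.1887 0.0975] rotm x [ 0.852 -0.522  0.026] z [ 0.022 -0.014 -1.   ] w 0.0269 F [-0.1 -0.1 -0.6] j [ 0.27  0.06  1.61 -0.02  1.45  0.83]
[[-83.8   0.3]]
shift [0. 0. 0.] turn [ 0.0142  0.0218 -0.0001] ang deg 1.5
```

View pics/w16.png

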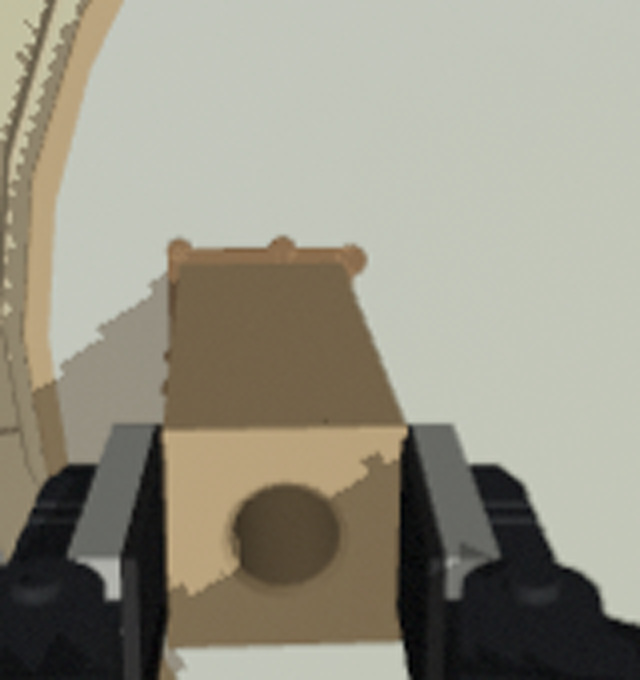

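Call:
play_rows(series=[[0, 0, -0.0008, 0, 0, 0, -0.7], [0, 0, -0.0016, 0, 0, 0, -0.7], [0, 0, -0.002, 0, 0, 0, -0.7], [0, 0, -0.002, 0, 0, 0, -0.7]])

```text
time_s: 19.27
eef_pos: [0.4877, 0.1889, 0.0965]
tcp_rot: [3.017, -0.851, 0.041]
contact_force: [-0.7, 0.3, 2.5]
gripper_width: 0.0271
```

Call:
play_rows(series=[[0, 0, 0, 0, 0, 0, -0.2], [0, 0, 0, 0, 0, 0, 0], [0, 0, 0, 0, 0, 0, 0.1], [0, 0, 0, 0, 0, 0, 0.1], [0, 0, 0.03, 0, 0, 0, 0.1], [0, 0, 0.06, 0, 0, 0, 0.1], [0, 0, 0.1, 0.0142, 0.0218, 0, 0.1], [0, 0, 0.14, 0.0142, 0.0218, 0, 0.1], [0, 0, 0.14, 0.0142, 0.0218, 0, 0.1], [0, 0, 0.14, 0.0142, 0.0218, 0, 0.1]])

```text
time_s: 20.1
eef_pos: [0.4895, 0.1892, 0.2402]
tcp_rot: [-3.019, 0.852, -0.012]
contact_force: [0.3, 0.1, -0.6]
gripper_width: 0.047
```

```bash
python3 - <<'E'
from meas import *
s=st();print(uv(s["eef_pos"]))
g=get_image("wrist"); save(g,"w17",(0,0,560,420),1.4);np.save("w17.npy",g,allow_pickle=True)
E
```

```text
20.1 pos [0.4895 0.1892 0.2402] rotm x [ 0.853 -0.523  0.006] z [ 0.009  0.002 -1.   ] w 0.047 F [ 0.3  0.1 -0.6] j [0.26 0.02 1.37 0.   1.74 0.81]
[[-82.2   1.9]]
```

View pics/w17.png

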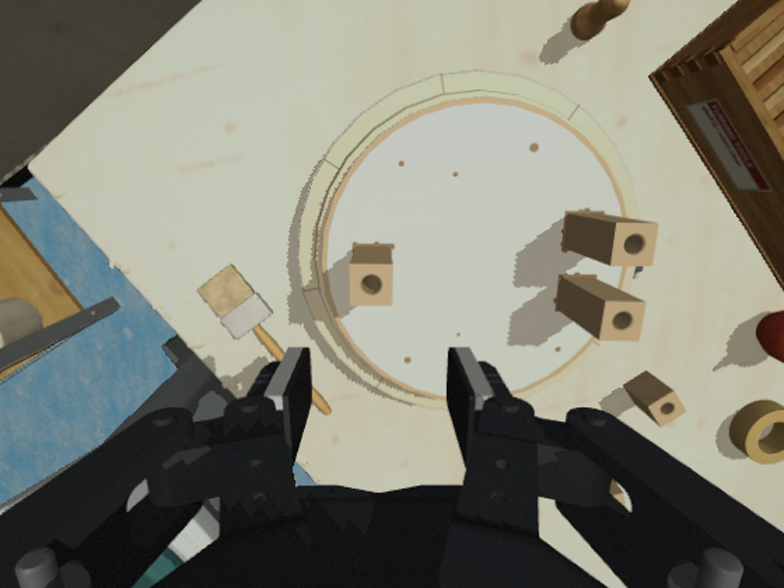

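```bash
python3 - <<'E'
from meas import *
g=L("w17");s=observe()
for c in rects(g,(12,50,125),(24,140,255),300,3000,(230,130,480,250)):
    print(c.mean(0).round(1),wrect(g,c,.132),uv(np.array(wrect(g,c,.132)[0])/1000))
print(uv(onz(g,[(371/1.4,285/1.4),(634.5/1.4,243/1.4),(622/1.4,320/1.4)],.132)))
go((.4379,-.1187,.15),-4+0)
save(g,"w17c",(220,130,480,260),3)
E
```

```text
[439.2 232.3] (array([610. ,  80.3]), (34.7, 39.8), 58.3, array([615.1,  79.6])) [[ 77.5 -28.1]]
[263.7 202. ] (array([486.1, 190.5]), (30.7, 27.9), 57.5, array([485.7, 190. ])) [[-85.7   1.2]]
[450.4 181.4] (array([638.7, 115.5]), (47.8, 28.1), 58.1, array([642.8, 122.5])) [[83.6 17. ]]
[236.6 191.2] (array([471.2, 209.4]), (109.4, 22.5), 61.8, array([463. , 199.6])) [[-108.3    9.5]]
[[-85.2  -0.4]
 [ 84.   26.9]
 [ 83.1 -25. ]]
shift [-0.0503 -0.3077 -0.0874] turn [-0.0019  0.0033  0.4801] ang deg 27.5
```

View pics/w17c.png

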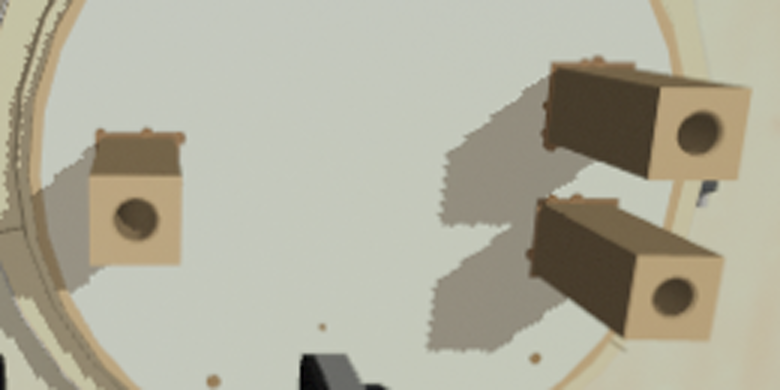

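```bash
python3 - <<'E'
from meas import *
st();go((.4379,-.1187,.12),3.5)
E
```

```text
20.15 pos [0.4882 0.189  0.2374] rotm x [ 0.853 -0.523  0.002] z [ 0.004  0.001 -1.   ] w 0.0471 F [-1.5  0.4 -0.9] j [0.26 0.02 1.38 0.   1.74 0.81]
shift [-0.0503 -0.3077 -0.1174] turn [-0.0021  0.0031  0.611 ] ang deg 35.0
```

Call:
play_rows(series=[[-0.0503, -0.3077, 0, -0.002, 0.003, 0.611, 0.1], [-0.0503, -0.3077, 0, -0.002, 0.003, 0.611, 0.1], [-0.0503, -0.3077, 0, -0.002, 0.003, 0.611, 0.1], [-0.0503, -0.3077, 0, -0.002, 0.003, 0.611, 0.1], [-0.0503, -0.3077, -0.02, -0.002, 0.003, 0.611, 0.1], [-0.0503, -0.3077, -0.05, -0.002, 0.003, 0.611, 0.1], [-0.0503, -0.3077, -0.08, -0.002, 0.003, 0.611, 0.1], [-0.0503, -0.3077, -0.11, -0.002, 0.003, 0.611, 0.1], [-0.0503, -0.3077, -0.117, -0.002, 0.003, 0.611, 0.1], [-0.0503, -0.3077, -0.117, -0.002, 0.003, 0.611, 0.1], [-0.0503, -0.3077, -0.117, -0.002, 0.003, 0.611, 0.1], [-0.0503, -0.3077, -0.117, -0.002, 0.003, 0.611, 0.1]])

```text
time_s: 21.15
eef_pos: [0.4375, -0.118, 0.1196]
tcp_rot: [-3.138, -0.095, 0.003]
contact_force: [0.3, -0.9, 0.7]
gripper_width: 0.0468
```

```bash
python3 - <<'E'
from meas import *
st(); g=get_image("wrist"); save(g,"w18",(120,100,440,340),2.4);np.save("w18.npy",g,allow_pickle=True)
for c in rects(g,(0,130,60),(12,255,255),300,9000,(150,80,400,330),9): print(c.mean(0).round(1),wrect(g,c,.014))
go((.4379,-.1187,.003),3.5)
E
```

```text
21.15 pos [ 0.4375 -0.118   0.1196] rotm x [ 0.998  0.061 -0.002] z [-0.002  0.002 -1.   ] w 0.0468 F [ 0.3 -0.9  0.7] j [-0.39 -0.1   1.72  0.    1.52 -0.45]
[268.8 197.3] (array([ 437. , -116.4]), (20.3, 67.2), 3.9, array([ 437.2, -116.4]))
shift [-0.0008 -0.0007 -0.1183] turn [-0.0005  0.0013 -0.0007] ang deg 0.1
```

View pics/w18.png

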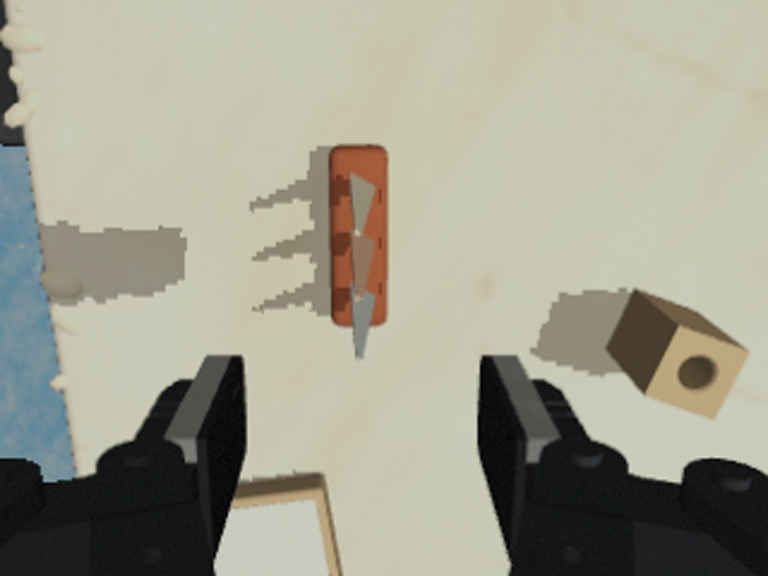

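Call:
play_rows(series=[[-0.0003, 0.0008, -0.03, 0, 0.001, 0.005, 0.1], [-0.0003, 0.0008, -0.06, 0, 0.001, 0.005, 0.1], [-0.0003, 0.0008, -0.085, 0, 0.001, 0.005, 0.05], [-0.0003, 0.0008, -0.1, 0, 0.001, 0.005, 0], [-0.0003, 0.0008, -0.11, 0, 0.001, 0.005, 0], [-0.0003, 0.0008, -0.115, 0, 0.001, 0.005, -0.1], [-0.0003, 0.0008, -0.1165, 0, 0.001, 0.005, -0.2], [-0.0003, 0.0008, -0.1165, 0, 0.001, 0.005, -0.2], [-0.0003, 0.0008, -0.1165, 0, 0.001, 0.005, -0.2]])

```text
time_s: 21.95
eef_pos: [0.4398, -0.1175, 0.0064]
tcp_rot: [3.139, 0.106, 0.005]
contact_force: [-0.9, -0.0, 0.0]
gripper_width: 0.0346
```

```bash
python3 - <<'E'
from meas import *
st(); g=get_image("wrist"); save(g,"w19",(120,100,440,340),2.4)
E
```

```text
21.95 pos [ 0.4398 -0.1175  0.0064] rotm x [0.998 0.067 0.003] z [ 0.003 -0.001 -1.   ] w 0.0346 F [-0.9 -0.   0. ] j [-0.39  0.01  1.86  0.    1.27 -0.45]
```

View pics/w19.png

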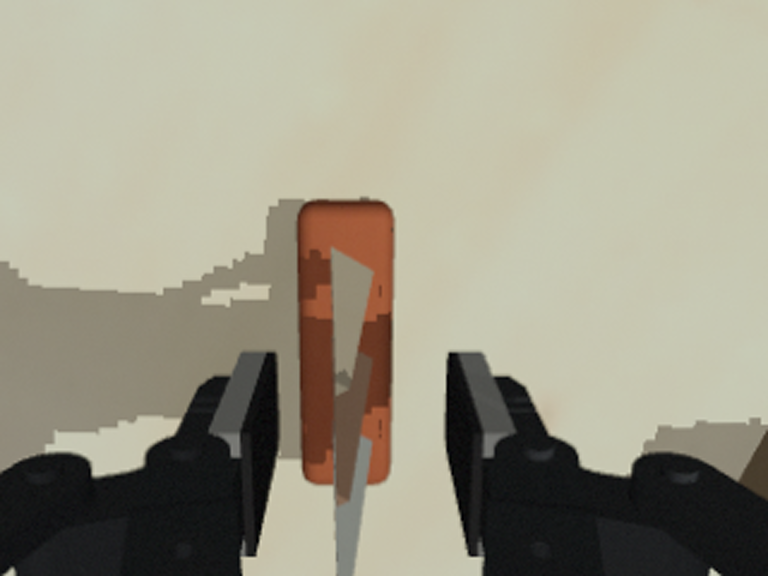

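Call:
play_rows(series=[[-0.003, 0, -0.002, 0, -0.002, 0, -0.2], [-0.003, 0, -0.0035, 0, -0.002, 0, -0.2], [-0.003, 0, -0.0035, 0, -0.002, 0, -0.25], [-0.003, 0, -0.0035, 0, -0.002, 0, -0.3], [-0.003, 0, -0.0035, 0, -0.002, 0, -0.35], [-0.003, 0, -0.0035, 0, -0.002, 0, -0.4], [-0.003, 0, -0.0035, 0, -0.002, 0, -0.45], [-0.003, 0, -0.0035, 0, -0.002, 0, -0.5], [-0.003, 0, -0.0035, 0, -0.002, 0, -0.55], [-0.003, 0, -0.0035, 0, -0.002, 0, -0.7], [-0.003, 0, -0.0035, 0, -0.002, 0, -0.7], [-0.003, 0, -0.0035, 0, -0.002, 0, -0.7]], force=25)

```text
time_s: 23.0
eef_pos: [0.4367, -0.1176, 0.0028]
tcp_rot: [3.139, 0.105, 0.008]
contact_force: [-1.1, -0.5, -0.5]
gripper_width: 0.0128
```

```bash
python3 - <<'E'
from meas import *
st(); g=get_image("wrist"); save(g,"w20",(120,100,440,340),2.4)
go((.5586,.1447,.12),58.5)
E
```

```text
23.0 pos [ 0.4367 -0.1176  0.0028] rotm x [0.998 0.067 0.005] z [ 0.005 -0.001 -1.   ] w 0.0128 F [-1.1 -0.5 -0.5] j [-0.39  0.    1.88  0.    1.26 -0.46]
shift [0.1219 0.2623 0.1172] turn [-0.0019  0.0051  0.954 ] ang deg 54.7
```

View pics/w20.png

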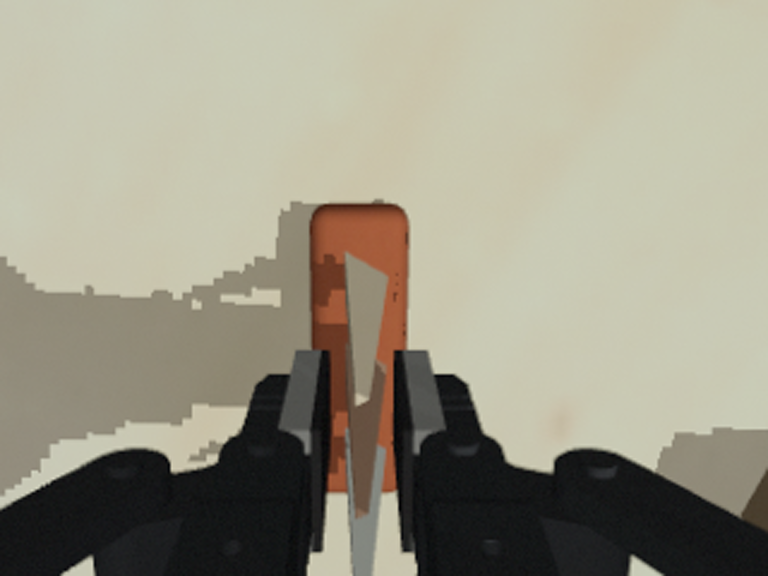

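```bash
python3 - <<'E'
from meas import *
s=st(); g=get_image("wrist"); r=R.from_rotvec(s["tcp_rot"]).as_matrix();e=s["eef_pos"]
for b in(0,.005,.01,.015,.019,.03):
  for sx in(-1,1):
    P=[e-r[:,2]*b+sx*r[:,0]*.0064+d*r[:,1]*.011 for d in(-1,1)]
    print(b,sx,((proj(g,P)-[120,100])*2.4).round(0).tolist())
q=get_image("side");save(q,"s3",(250,170,390,270),5)
E
```

```text
23.05 pos [ 0.4367 -0.1176  0.0028] rotm x [0.998 0.067 0.005] z [ 0.005 -0.001 -1.   ] w 0.013 F [-0.   0.2 -0.3] j [-0.39  0.    1.88  0.    1.26 -0.46]
0 -1 [[328.0, 301.0], [330.0, 387.0]]
0 1 [[383.0, 301.0], [382.0, 387.0]]
0.005 -1 [[328.0, 308.0], [329.0, 396.0]]
0.005 1 [[384.0, 308.0], [383.0, 396.0]]
0.01 -1 [[327.0, 315.0], [328.0, 405.0]]
0.01 1 [[384.0, 315.0], [384.0, 405.0]]
0.015 -1 [[326.0, 322.0], [327.0, 415.0]]
0.015 1 [[385.0, 322.0], [384.0, 415.0]]
0.019 -1 [[325.0, 329.0], [326.0, 424.0]]
0.019 1 [[386.0, 329.0], [385.0, 424.0]]
0.03 -1 [[322.0, 348.0], [324.0, 449.0]]
0.03 1 [[388.0, 348.0], [387.0, 449.0]]
```

View pics/s3.png

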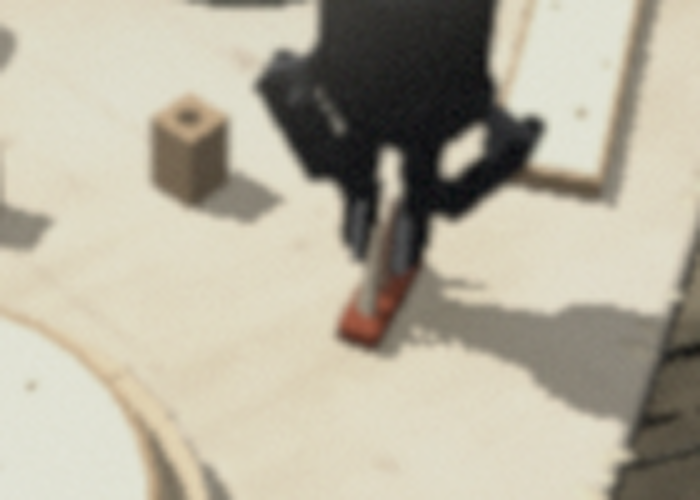

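```bash
python3 - <<'E'
from meas import *
g=get_image("wrist");q=get_image("side")
W=lambda x,y:(x/2.4+120,y/2.4+100)
S=lambda x,y:(x/5+250,y/5+170)
print(tri([(g,W(328,350)),(q,S(393,268))]))
print(tri([(g,W(300,350)),(q,S(410,268))]))
print(tri([(g,W(395,350)),(q,S(365,255))]))
print(((proj(q,[[.4367,-.1176,z] for z in(.003,.01,.02,.03,.04)])-[250,170])*5).round(0).tolist())
save(g,"w21",(190,180,350,340),4.5)
E
```

```text
(array([ 0.42961638, -0.10828975,  0.03196814]), [np.float64(0.0011079258732460896), np.float64(0.0011079258732460378)])
(array([ 0.42302186, -0.10888548,  0.03381767]), [np.float64(0.002573018695880073), np.float64(0.002573018695879946)])
(array([ 0.44249201, -0.10502673,  0.03747741]), [np.float64(0.0009176205385008), np.float64(0.000917620538500796)])
[[381.0, 296.0], [382.0, 285.0], [383.0, 270.0], [385.0, 255.0], [386.0, 239.0]]
```

View pics/w21.png

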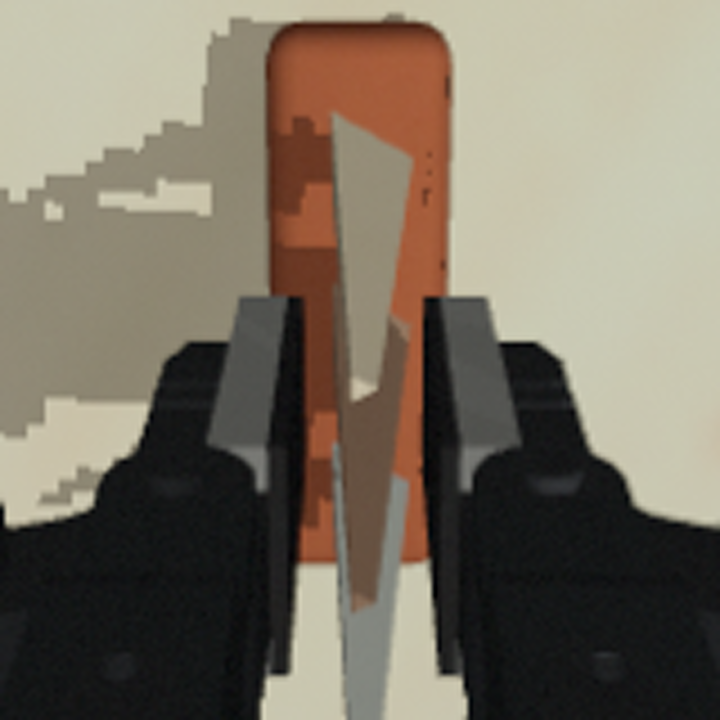

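Call:
play_rows(series=[[0, 0, 0, 0, 0.005, 0, -0.4], [0, 0, 0, 0, 0.005, 0, -0.2], [0, 0, 0, 0, 0.005, 0, -0.1], [0, 0, -0.004, 0, 0.005, 0, -0.1], [0, 0, -0.008, 0, 0.005, 0, -0.1], [0, 0, -0.012, 0, 0.005, 0, -0.1], [0, 0, -0.015, 0, 0.005, 0, -0.1], [0, 0, -0.015, 0, 0.005, 0, -0.1], [0, 0, -0.015, 0, 0.005, 0, -0.1]])

```text
time_s: 24.0
eef_pos: [0.4363, -0.1174, -0.0126]
tcp_rot: [3.14, 0.105, -0.001]
contact_force: [0.1, -0.4, 0.7]
gripper_width: 0.0387
```

```bash
python3 - <<'E'
from meas import *
st();g=get_image("wrist");q=get_image("side")
save(g,"w22",(150,160,390,340),3.2);save(q,"s4",(250,170,390,270),5)
E
```

```text
24.0 pos [ 0.4363 -0.1174 -0.0126] rotm x [ 0.998  0.067 -0.001] z [-0.001 -0.    -1.   ] w 0.0387 F [ 0.1 -0.4  0.7] j [-0.39  0.03  1.89 -0.    1.23 -0.45]
```

View pics/w22.png

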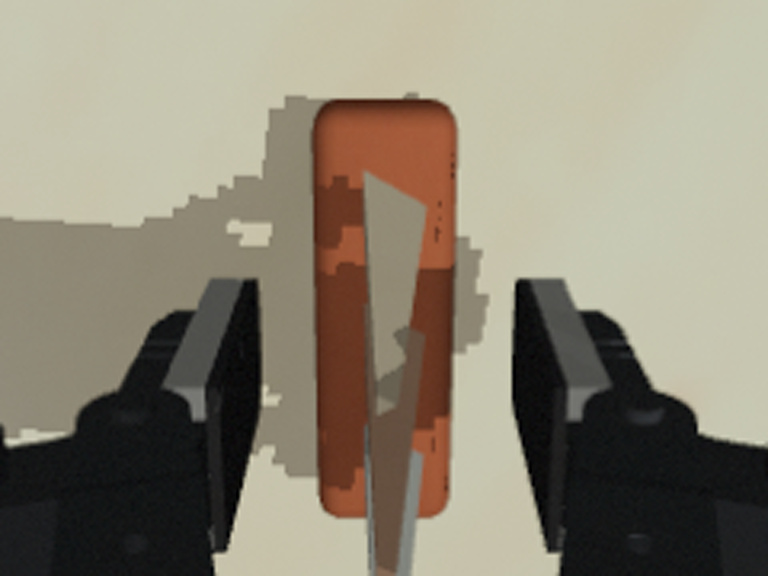

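View pics/s4.png

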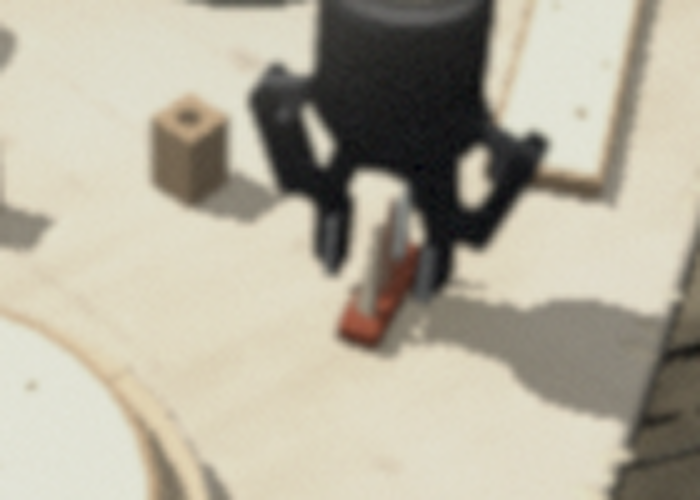

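Call:
play_rows(series=[[0, 0, -0.003, 0, 0, 0, -0.1], [0, 0, -0.006, 0, 0, 0, -0.1], [0, 0, -0.009, 0, 0, 0, -0.1], [0, 0, -0.01, 0, 0, 0, -0.1], [0, 0, -0.01, 0, 0, 0, -0.1], [0, 0, -0.01, 0, 0, 0, -0.1]])

```text
time_s: 24.6
eef_pos: [0.4367, -0.1176, -0.0223]
tcp_rot: [3.139, 0.105, 0.0]
contact_force: [1.5, 0.3, 0.7]
gripper_width: 0.0388
```

```bash
python3 - <<'E'
from meas import *
st();g=get_image("wrist");q=get_image("side")
save(g,"w23",(150,160,390,340),3.2);save(q,"s5",(250,170,390,270),5)
E
```

```text
24.6 pos [ 0.4367 -0.1176 -0.0223] rotm x [ 0.998  0.067 -0.   ] z [ 0.    -0.001 -1.   ] w 0.0388 F [1.5 0.3 0.7] j [-0.39  0.04  1.9  -0.    1.21 -0.45]
```

View pics/w23.png

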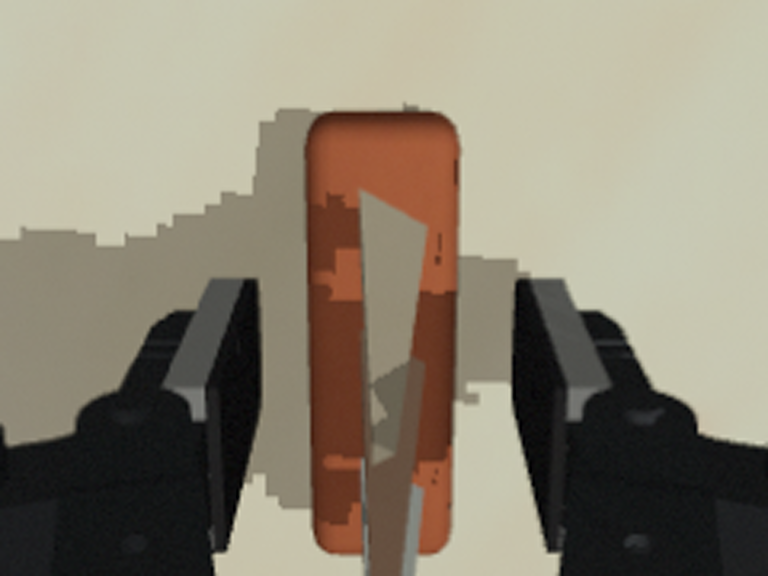

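View pics/s5.png

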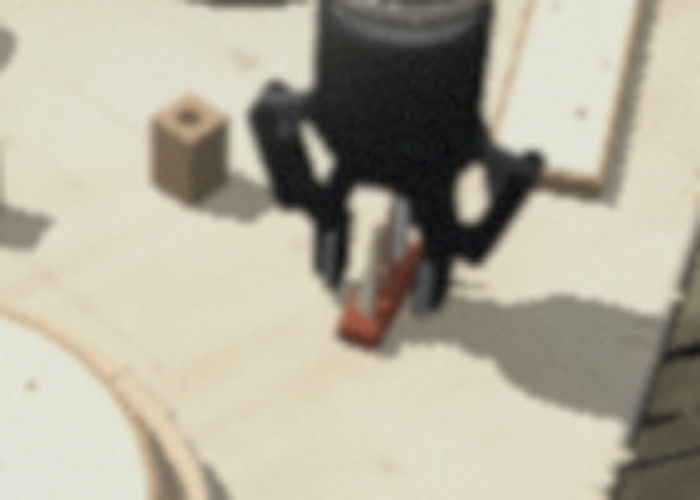

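Call:
play_rows(series=[[0, 0, -0.001, 0, 0, 0, -0.2], [0, 0, -0.001, 0, 0, 0, -0.25], [0, 0, -0.001, 0, 0, 0, -0.3], [0, 0, -0.001, 0, 0, 0, -0.35], [0, 0, -0.001, 0, 0, 0, -0.4], [0, 0, -0.001, 0, 0, 0, -0.45], [0, 0, -0.001, 0, 0, 0, -0.5], [0, 0, -0.001, 0, 0, 0, -0.55], [0, 0, -0.001, 0, 0, 0, -0.7], [0, 0, -0.001, 0, 0, 0, -0.7], [0, 0, -0.001, 0, 0, 0, -0.7]], force=30)

```text
time_s: 25.62
eef_pos: [0.437, -0.1177, -0.0229]
tcp_rot: [3.139, 0.105, 0.001]
contact_force: [-0.2, -0.5, 1.5]
gripper_width: 0.0211
```

```bash
python3 - <<'E'
from meas import *
st();g=get_image("wrist");q=get_image("side")
save(g,"w24",(150,160,390,340),3.2);save(q,"s6",(250,170,390,270),5)
E
```

```text
25.62 pos [ 0.437  -0.1177 -0.0229] rotm x [0.998 0.067 0.001] z [ 0.001 -0.001 -1.   ] w 0.0211 F [-0.2 -0.5  1.5] j [-0.39  0.04  1.9  -0.    1.2  -0.45]
```

View pics/w24.png

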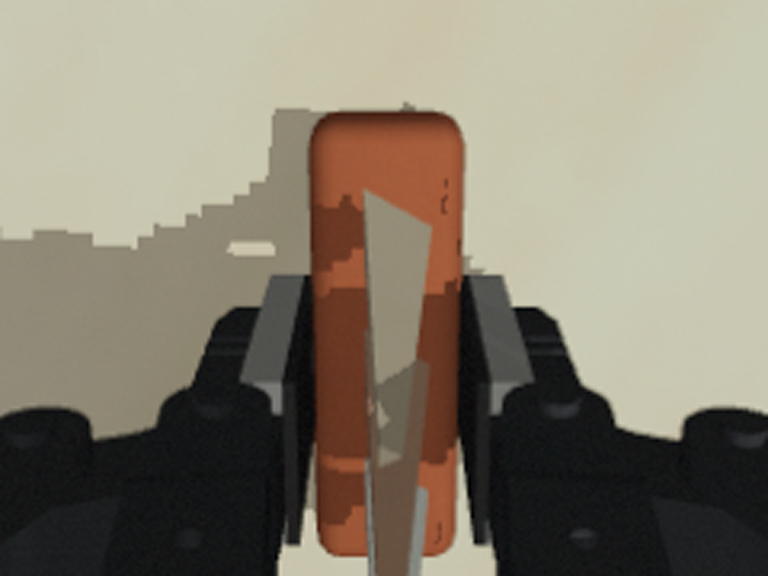

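View pics/s6.png

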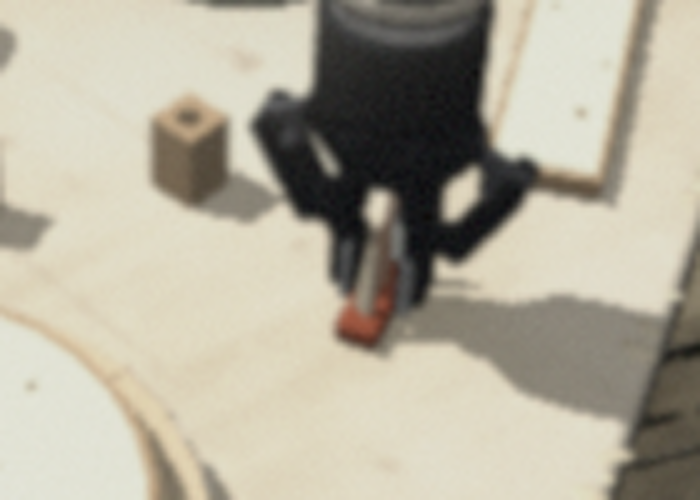

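```bash
python3 - <<'E'
from meas import *
go((.5586,.1447,.13),58.5)
E
```

```text
shift [0.1216 0.2624 0.1529] turn [4.00e-04 1.20e-03 9.54e-01] ang deg 54.7
```

Call:
play_rows(series=[[0, 0, 0.01, 0, 0, 0, -0.7], [0, 0, 0.03, 0, 0, 0, -0.7], [0, 0, 0.06, 0, 0, 0, -0.7], [0, 0, 0.09, 0, 0, 0, -0.7], [0, 0, 0.12, 0, 0, 0, -0.7], [0.005, 0.01, 0.145, 0, 0, 0.04, -0.7], [0.015, 0.03, 0.153, 0, 0.001, 0.1, -0.7], [0.027, 0.057, 0.153, 0, 0.001, 0.19, -0.7], [0.04, 0.085, 0.153, 0, 0.001, 0.29, -0.7], [0.053, 0.113, 0.153, 0, 0.001, 0.39, -0.7], [0.066, 0.141, 0.153, 0, 0.001, 0.49, -0.7], [0.079, 0.169, 0.153, 0, 0.001, 0.59, -0.7], [0.091, 0.195, 0.153, 0, 0.001, 0.69, -0.7], [0.102, 0.219, 0.153, 0, 0.001, 0.79, -0.7], [0.111, 0.239, 0.153, 0, 0.001, 0.88, -0.7], [0.118, 0.254, 0.153, 0, 0.001, 0.93, -0.7], [0.1214, 0.262, 0.153, 0, 0.001, 0.954, -0.7], [0.1214, 0.262, 0.153, 0, 0.001, 0.954, -0.7], [0.1214, 0.262, 0.153, 0, 0.001, 0.954, -0.7]])

```text
time_s: 27.3
eef_pos: [0.5581, 0.144, 0.1301]
tcp_rot: [2.741, 1.534, -0.001]
contact_force: [-0.1, -0.6, -0.2]
gripper_width: 0.0208
```

```bash
python3 - <<'E'
from meas import *
s=st();print(uv(s["eef_pos"]));go((.5586,.1447,.0341),58.5)
g=get_image("wrist");np.save("w25.npy",g,allow_pickle=True);save(g,"w25",None,1.4)
E
```

```text
27.3 pos [0.5581 0.144  0.1301] rotm x [ 0.523  0.852 -0.001] z [-0.    -0.001 -1.   ] w 0.0208 F [-0.1 -0.6 -0.2] j [ 0.15  0.17  1.42 -0.    1.55 -0.87]
[[-0.  -0.9]]
shift [ 0.0005  0.0007 -0.096 ] turn [ 0.0011 -0.0004  0.0005] ang deg 0.1
```

View pics/w25.png

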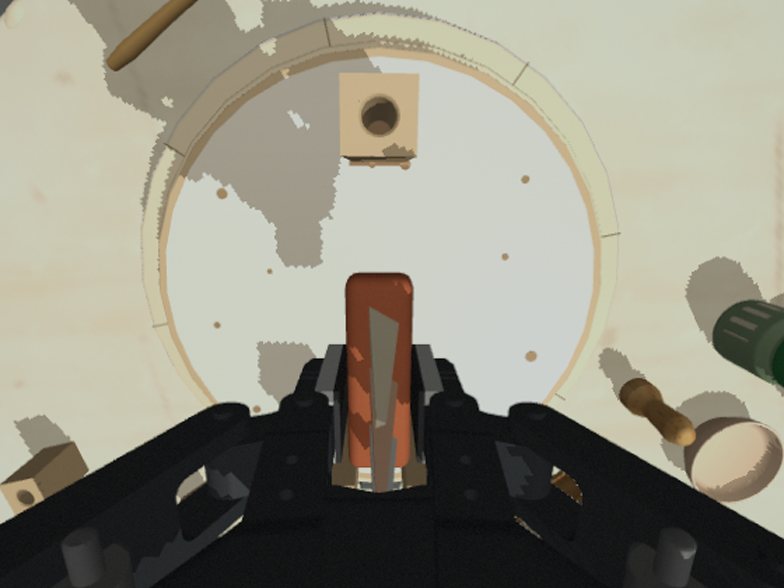

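```bash
python3 - <<'E'
from meas import *
g=L("w25");q=lambda *p:np.array(p)/1.4
for z in(.163,.167): print(uv(onz(g,q((346,274),(412,274),(353,466),(406,466)),z)))
print("S post top",uv(onz(g,q((340,73),(419,74),(417,156),(341,157)),.132)))
print("S patch edge",uv(onz(g,q((345,164),(416,164)),.057)))
E
```

```text
[[-34.6 -10.5]
 [-34.6  10.3]
 [ 36.1  -9.5]
 [ 36.1   9.5]]
[[-35.5 -10.2]
 [-35.5  10. ]
 [ 33.1  -9.3]
 [ 33.1   9.2]]
S post top [[-99.2 -13.6]
 [-98.8  13.9]
 [-71.4  13.7]
 [-71.1 -13.8]]
S patch edge [[-70.  -18. ]
 [-70.   19.5]]
```

Call:
play_rows(series=[[0, 0, -0.015, 0, 0, 0, -0.7], [0, 0, -0.035, 0, 0, 0, -0.7], [0, 0, -0.055, 0, 0, 0, -0.7], [0, 0, -0.072, 0, 0, 0, -0.7], [0, 0, -0.083, 0, 0, 0, -0.7], [0, 0, -0.089, 0, 0, 0, -0.7], [0, 0, -0.092, 0, 0, 0, -0.7], [0, 0, -0.094, 0, 0, 0, -0.7], [0, 0, -0.094, 0, 0, 0, -0.7], [0, 0, -0.094, 0, 0, 0, -0.7]])

```text
time_s: 28.18
eef_pos: [0.5588, 0.1435, 0.0373]
tcp_rot: [2.741, 1.532, 0.002]
contact_force: [-0.6, -0.8, -0.9]
gripper_width: 0.0213
```

```bash
python3 - <<'E'
from meas import *
s=st();print(uv(s["eef_pos"]));go((.5586,.1447,.0341),58.5)
g=get_image("wrist");np.save("w26.npy",g,allow_pickle=True);save(g,"w26",None,1.4)
q=get_image("side");save(q,"s7",(150,190,300,330),4)
E
```

```text
28.18 pos [0.5588 0.1435 0.0373] rotm x [0.524 0.852 0.   ] z [ 0.002 -0.001 -1.   ] w 0.0213 F [-0.6 -0.8 -0.9] j [ 0.15  0.24  1.54 -0.    1.36 -0.87]
[[ 0.8 -0.9]]
shift [-0.0002  0.0012 -0.0032] turn [0.0007 0.0018 0.0014] ang deg 0.1
```

View pics/w26.png

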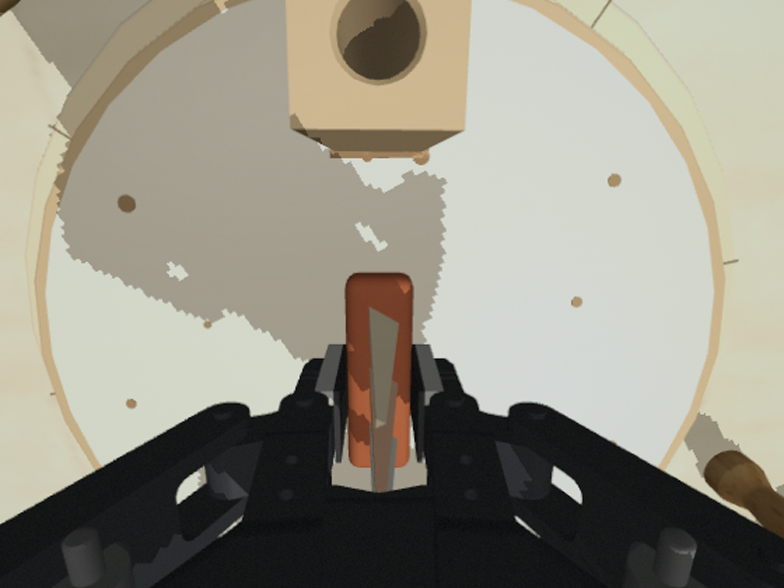

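View pics/s7.png

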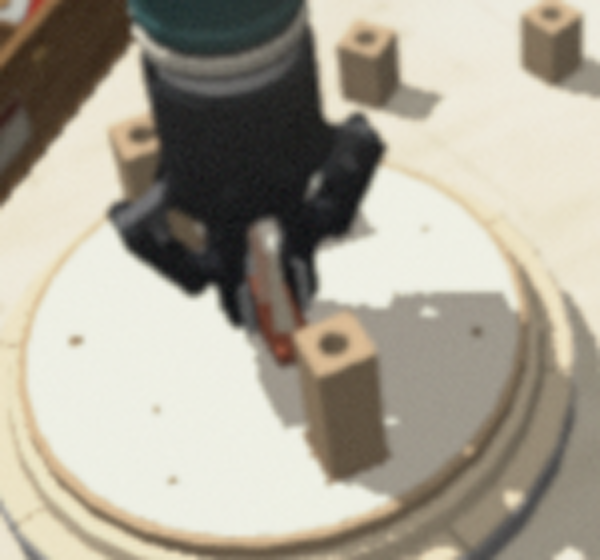

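Call:
play_rows(series=[[-0.0005, 0.0006, -0.001, 0, 0, 0, -0.7], [-0.0005, 0.0006, -0.002, 0, 0, 0, -0.7], [-0.0005, 0.0006, -0.003, 0, 0, 0, -0.7], [-0.0005, 0.0006, -0.004, 0, 0, 0, -0.7], [-0.0005, 0.0006, -0.004, 0, 0, 0, -0.7]])

```text
time_s: 28.7
eef_pos: [0.5585, 0.1444, 0.0342]
tcp_rot: [2.74, 1.533, 0.003]
contact_force: [-1.4, -0.0, 4.8]
gripper_width: 0.0212
```

```bash
python3 - <<'E'
from meas import *
s=st();print(uv(s["eef_pos"]))
g=get_image("wrist")
q=lambda *p:np.array(p)/1.4
print(uv(onz(g,q((346,274),(412,274)),.071)))
E
```

```text
28.7 pos [0.5585 0.1444 0.0342] rotm x [0.523 0.852 0.001] z [ 0.002 -0.001 -1.   ] w 0.0212 F [-1.4 -0.   4.8] j [ 0.16  0.24  1.54 -0.    1.36 -0.86]
[[ 0.1 -0.3]]
[[-35.5  -9.7]
 [-35.5  10.5]]
```

Contact 4.8 N, position on centre. Release gently.

Call:
play_rows(series=[[0, 0, 0, 0, 0, 0, -0.45], [0, 0, 0, 0, 0, 0, -0.35], [0, 0, 0, 0, 0, 0, -0.25], [0, 0, 0, 0, 0, 0, -0.15], [0, 0, 0.001, 0, 0, 0, -0.1], [0, 0, 0.003, 0, 0, 0, -0.1], [0, 0, 0.01, 0, 0, 0, -0.1], [0, 0, 0.02, 0, 0, 0, -0.1], [0, 0, 0.035, 0, 0, 0, -0.1], [0, 0, 0.055, 0, 0, 0, -0.1], [0, 0, 0.08, 0, 0, 0, -0.1], [0, 0, 0.11, 0, 0, 0, -0.1], [0, 0, 0.14, 0, 0, 0, -0.1], [0, 0, 0.17, 0, 0, 0, -0.1], [0, 0, 0.2, 0, 0, 0, -0.1], [0, 0, 0.2, 0, 0, 0, -0.1], [0, 0, 0.2, 0, 0, 0, -0.1]])

```text
time_s: 30.17
eef_pos: [0.5599, 0.1446, 0.2386]
tcp_rot: [2.738, 1.531, 0.014]
contact_force: [0.6, -0.0, -0.2]
gripper_width: 0.0386
```

```bash
python3 - <<'E'
from meas import *
s=st();go((.4222,-.336,.15),11)
g=get_image("wrist");np.save("w27.npy",g,allow_pickle=True);save(g,"w27",None,1.4)
E
```

```text
30.17 pos [0.5599 0.1446 0.2386] rotm x [0.523 0.852 0.006] z [ 0.01   0.001 -1.   ] w 0.0386 F [ 0.6 -0.  -0.2] j [ 0.16  0.14  1.25 -0.    1.75 -0.86]
shift [-0.1377 -0.4806 -0.0886] turn [ 0.0035  0.0097 -0.8279] ang deg 47.4
```

View pics/w27.png

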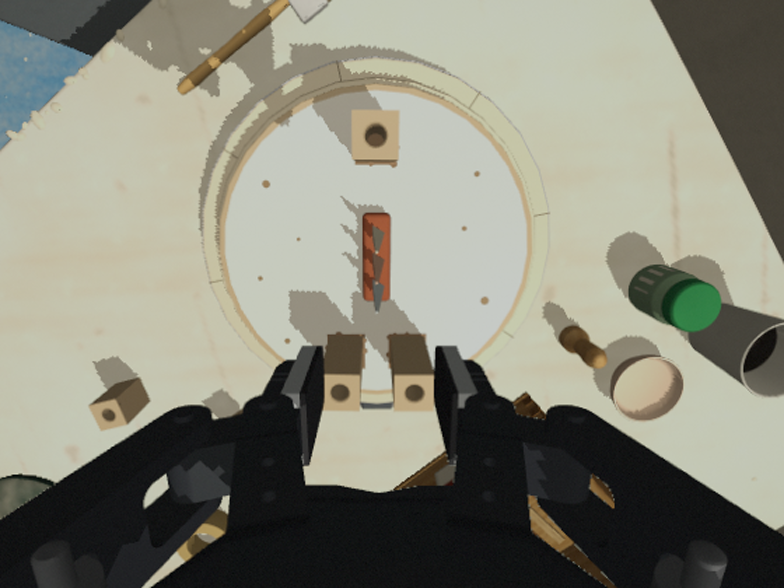

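```bash
python3 - <<'E'
from meas import *
g=L("w27")
for c in rects(g,(0,130,60),(12,255,255),300,9000,(230,130,300,230),9): r=wrect(g,c,.071);print("bar",r,uv(r[0]/1000))
print("holes",uv(onz(g,np.array([(375.5,134.5),(340.5,393),(414,393)])/1.4,.132)))
save(g,"w27c",(190,60,350,310),2.4)
save(g,"w27d",(215,225,325,300),7)
E
```

```text
bar (array([558.7, 144.2]), (19.6, 68.3), 58.7, array([558.7, 144.5])) [[ 0.3 -0.4]]
holes [[-85.4   0.2]
 [ 83.7 -24.7]
 [ 84.   26.3]]
```

View pics/w27d.png

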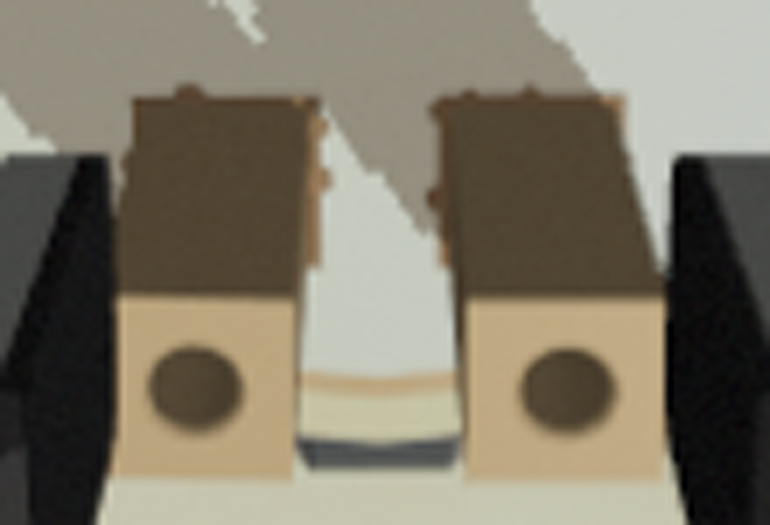

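Call:
play_rows(series=[[-0.14, -0.48, 0, 0.0035, 0.01, -0.82, 0], [-0.14, -0.48, 0, 0.0035, 0.01, -0.82, 0.5], [-0.14, -0.48, 0, 0.0035, 0.01, -0.82, 1], [-0.14, -0.48, 0, 0.0035, 0.01, -0.82, 1], [-0.14, -0.48, 0, 0.0035, 0.01, -0.82, 1], [-0.14, -0.48, 0, 0.0035, 0.01, -0.82, 1], [-0.14, -0.48, 0, 0.0035, 0.01, -0.82, 1], [-0.14, -0.48, 0, 0.0035, 0.01, -0.82, 1], [-0.14, -0.48, -0.02, 0.0035, 0.01, -0.82, 1], [-0.14, -0.48, -0.05, 0.0035, 0.01, -0.82, 1], [-0.14, -0.48, -0.08, 0.0035, 0.01, -0.82, 1], [-0.14, -0.48, -0.09, 0.0035, 0.01, -0.82, 1], [-0.14, -0.48, -0.09, 0.0035, 0.01, -0.82, 1], [-0.14, -0.48, -0.09, 0.0035, 0.01, -0.82, 1], [-0.14, -0.48, -0.09, 0.0035, 0.01, -0.82, 1], [-0.14, -0.48, -0.09, 0.0035, 0.01, -0.82, 1], [-0.14, -0.48, -0.09, 0.0035, 0.01, -0.82, 1]])

```text
time_s: 31.63
eef_pos: [0.4197, -0.3349, 0.147]
tcp_rot: [-3.123, -0.315, 0.004]
contact_force: [0.0, 0.5, -0.2]
gripper_width: 0.0857
```

```bash
python3 - <<'E'
from meas import *
s=st()
g=get_image("wrist");np.save("w28.npy",g,allow_pickle=True);save(g,"w28",None,1.4)
for c in rects(g,(30,0,150),(90,24,255),6000,60000,(100,60,450,350),5):
    print(wrect(g,c,.015)); q=cv2.approxPolyDP(c.reshape(-1,1,2),10,True).reshape(-1,2);print(q.tolist())
E
```

```text
31.63 pos [ 0.4197 -0.3349  0.147 ] rotm x [ 0.98   0.2   -0.002] z [-0.002  0.002 -1.   ] w 0.0857 F [ 0.   0.5 -0.2] j [-0.78  0.08  1.49 -0.    1.57 -0.98]
(array([ 422.2, -336.5]), (51.4, 210.0), 11.8, array([ 422.2, -336.6]))
[[243, 82], [248, 291], [295, 292], [299, 82]]
(array([ 533.8, -257.7]), (84.6, 146.4), 19.4, array([ 536.3, -246. ]))
[[449, 60], [369, 60], [362, 94], [370, 78], [391, 86], [363, 126], [390, 134], [397, 153], [363, 172], [376, 217], [382, 180], [426, 198], [445, 186], [449, 159], [431, 147], [449, 143]]
```

View pics/w28.png

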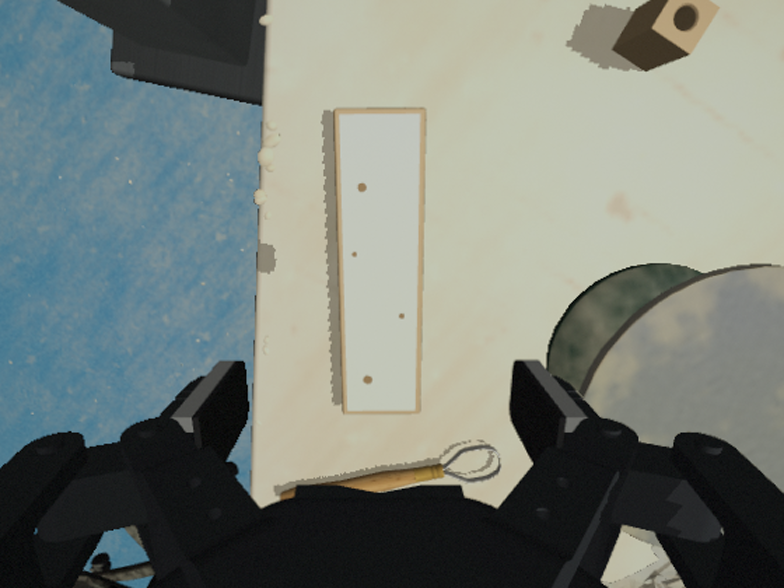

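Call:
play_rows(series=[[0.0025, -0.0016, -0.03, 0, 0, 0.004, 0.85], [0.0025, -0.0016, -0.06, 0, 0, 0.004, 0.85], [0.0025, -0.0016, -0.09, 0, 0, 0.004, 0.85], [0.0025, -0.0016, -0.12, 0, 0, 0.004, 0.85], [0.0025, -0.0016, -0.14, 0, 0, 0.004, 0.85], [0.0025, -0.0016, -0.15, 0, 0, 0.004, 0.85], [0.0025, -0.0016, -0.15, 0, 0, 0.004, 0.85], [0.0025, -0.0016, -0.15, 0, 0, 0.004, 0.85], [0.0025, -0.0016, -0.15, 0, 0, 0.004, 0.85]])

```text
time_s: 32.43
eef_pos: [0.424, -0.3376, -0.0002]
tcp_rot: [3.123, 0.323, 0.002]
contact_force: [-0.0, -0.7, 0.6]
gripper_width: 0.0789
```

```bash
python3 - <<'E'
from meas import *
s=st();go((.4222,-.3365,-.024),11.8)
g=get_image("wrist");save(g,"w29",None,1.4)
q=get_image("side");save(q,"s8",(280,110,440,230),5)
E
```

```text
32.43 pos [ 4.240e-01 -3.376e-01 -2.000e-04] rotm x [0.979 0.205 0.001] z [ 0.001 -0.002 -1.   ] w 0.0789 F [-0.  -0.7  0.6] j [-0.78  0.2   1.66 -0.    1.27 -0.98]
shift [-0.0018  0.0011 -0.0238] turn [ 0.0015  0.0011 -0.0004] ang deg 0.1
```

View pics/w29.png

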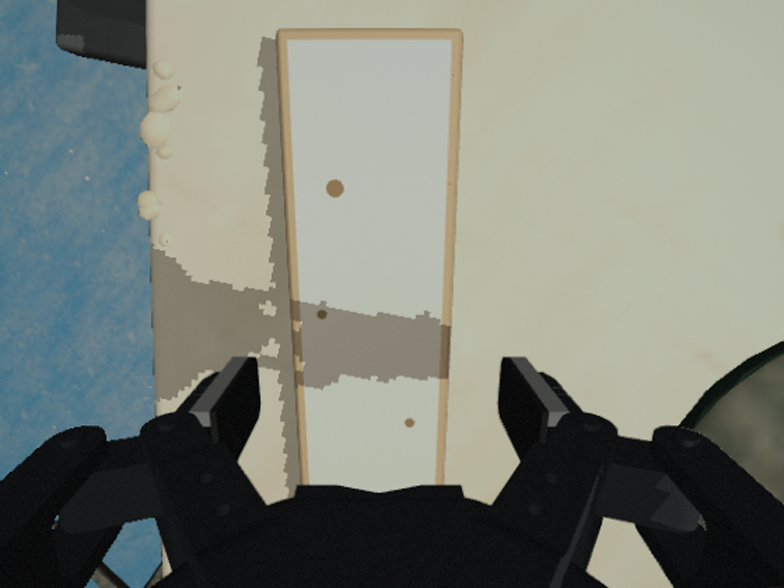

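View pics/s8.png

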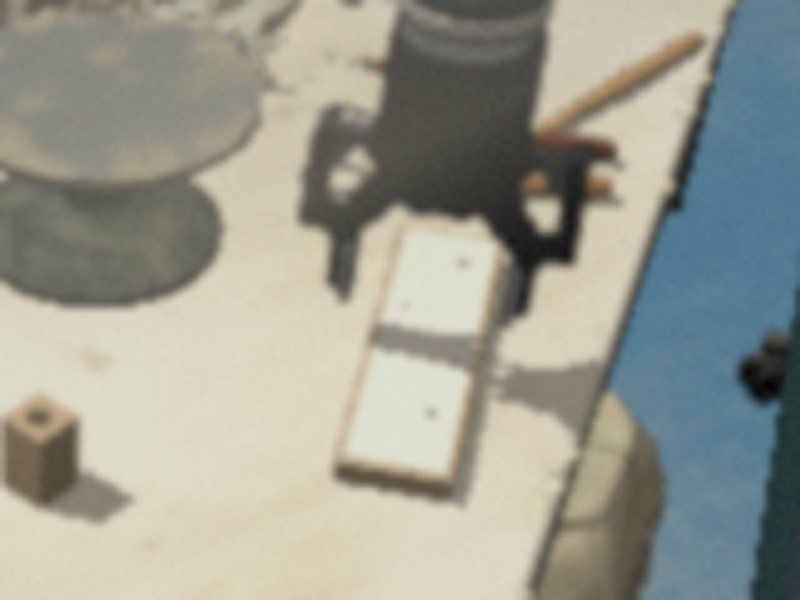

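Call:
play_rows(series=[[-0.0018, 0.0011, -0.01, 0, 0, 0, 0.8], [-0.0018, 0.0011, -0.02, 0, 0, 0, 0.75], [-0.0018, 0.0011, -0.027, 0, 0, 0, 0.7], [-0.0018, 0.0011, -0.031, 0, 0, 0, 0.65], [-0.0018, 0.0011, -0.031, 0, 0, 0, 0.6], [-0.0018, 0.0011, -0.031, 0, 0, 0, 0.6], [-0.0018, 0.0011, -0.031, 0, 0, 0, 0.6]])

```text
time_s: 33.12
eef_pos: [0.4222, -0.3368, -0.0312]
tcp_rot: [3.123, 0.323, 0.002]
contact_force: [0.2, -0.6, -0.1]
gripper_width: 0.0684
```

```bash
python3 - <<'E'
from meas import *
s=st()
g=get_image("wrist");save(g,"w30",None,1.4)
q=get_image("side");save(q,"s9",(280,110,440,230),5)
E
```

```text
33.12 pos [ 0.4222 -0.3368 -0.0312] rotm x [0.979 0.204 0.001] z [ 0.001 -0.002 -1.   ] w 0.0684 F [ 0.2 -0.6 -0.1] j [-0.78  0.23  1.7  -0.    1.21 -0.98]
```

View pics/w30.png

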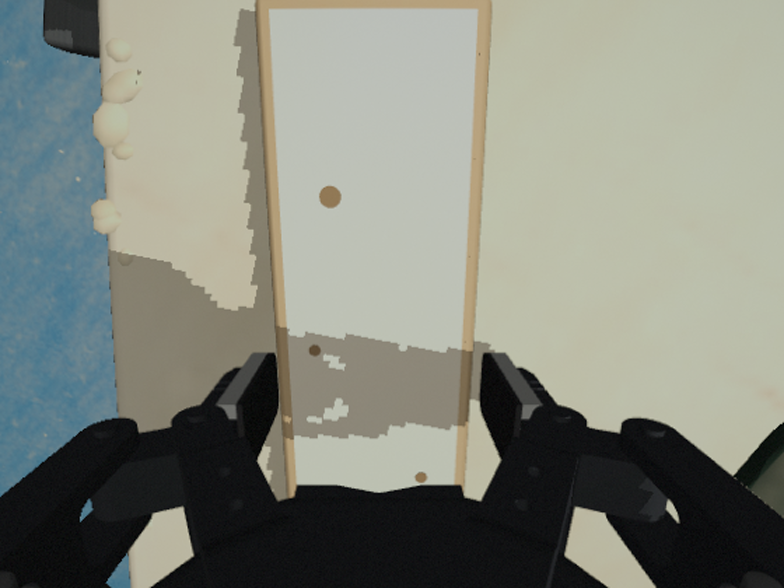

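View pics/s9.png

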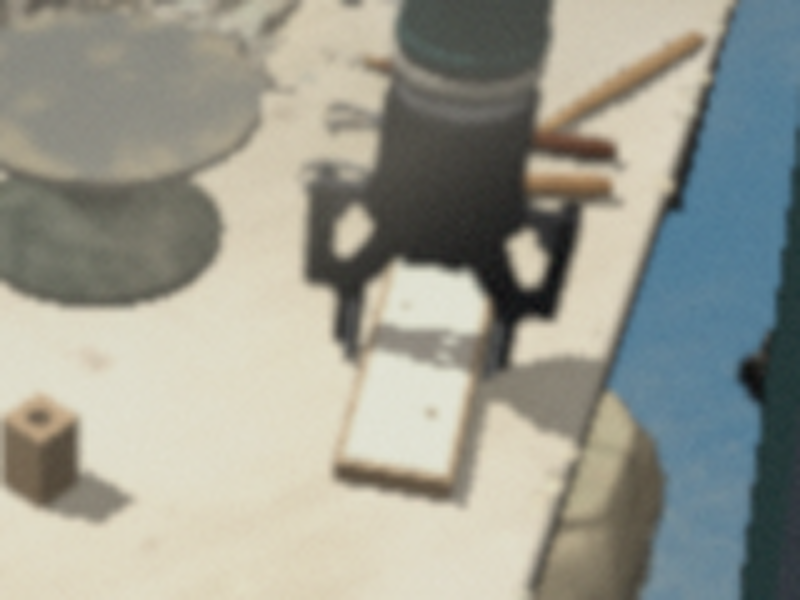

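Call:
play_rows(series=[[0, 0, 0, 0, 0, 0, 0.55], [0, 0, 0, 0, 0, 0, 0.5], [0, 0, 0, 0, 0, 0, 0.45], [0, 0, 0, 0, 0, 0, 0.4], [0, 0, 0, 0, 0, 0, 0.35], [0, 0, 0, 0, 0, 0, 0.2], [0, 0, 0, 0, 0, 0, 0.2], [0, 0, 0, 0, 0, 0, 0.2]], force=60)

```text
time_s: 33.88
eef_pos: [0.4221, -0.3373, -0.03]
tcp_rot: [3.122, 0.323, 0.002]
contact_force: [-3.4, -0.1, 5.4]
gripper_width: 0.0587
```

Call:
play_rows(series=[[0, 0, 0.005, 0, 0, 0, 0.2], [0, 0, 0.015, 0, 0, 0, 0.2], [0, 0, 0.03, 0, 0, 0, 0.2], [0, 0, 0.045, 0, 0, 0, 0.2], [0, 0, 0.05, 0, 0, 0, 0.2], [0, 0, 0.05, 0, 0, 0, 0.2]])

```text
time_s: 34.38
eef_pos: [0.4234, -0.3382, 0.0218]
tcp_rot: [3.119, 0.323, 0.006]
contact_force: [0.3, 0.3, -4.0]
gripper_width: 0.0586
```

```bash
python3 - <<'E'
from meas import *
s=st()
g=get_image("wrist");save(g,"w31",None,1.4)
q=get_image("side");save(q,"s10",(280,110,440,230),5)
E
```

```text
34.38 pos [ 0.4234 -0.3382  0.0218] rotm x [0.979 0.205 0.003] z [ 0.004 -0.005 -1.   ] w 0.0586 F [ 0.3  0.3 -4. ] j [-0.78  0.17  1.65 -0.    1.31 -0.98]
```

View pics/w31.png

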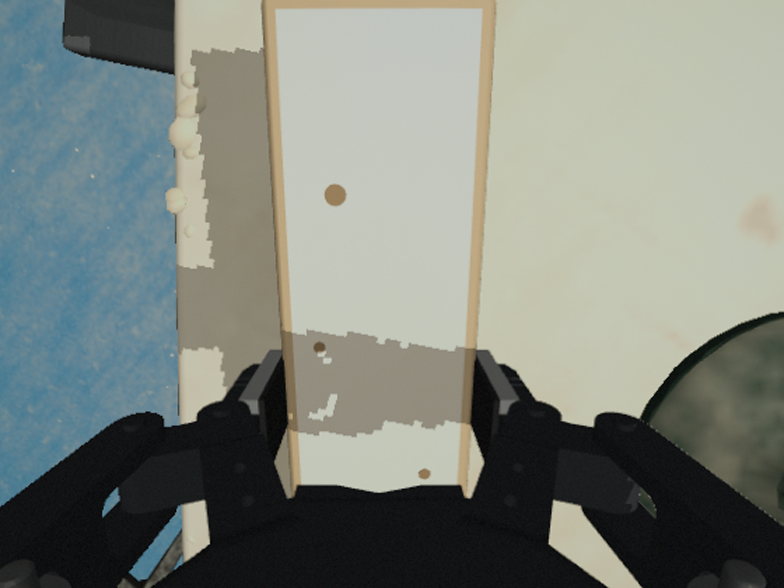

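View pics/s10.png

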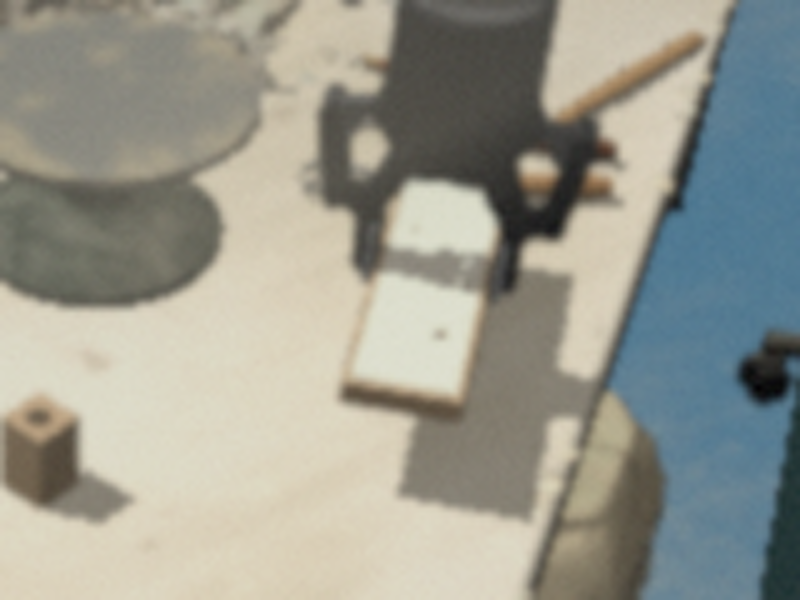

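```bash
python3 - <<'E'
from meas import *
go((.5586,.1447,.16),58.5)
E
```

```text
shift [0.1367 0.4816 0.1406] turn [0.0018 0.0019 0.815 ] ang deg 46.7
```

Call:
play_rows(series=[[0, 0, 0.01, 0, 0, 0, 0.2], [0, 0, 0.03, 0, 0, 0, 0.2], [0, 0, 0.06, 0, 0, 0, 0.2], [0, 0, 0.09, 0, 0, 0, 0.2], [0.003, 0.01, 0.12, 0, 0, 0.01, 0.2], [0.01, 0.03, 0.14, 0, 0, 0.04, 0.2], [0.018, 0.06, 0.15, 0, 0, 0.09, 0.2], [0.028, 0.095, 0.15, 0, 0, 0.15, 0.2], [0.038, 0.13, 0.15, 0, 0, 0.21, 0.2], [0.048, 0.165, 0.15, 0, 0, 0.27, 0.2], [0.058, 0.2, 0.15, 0, 0, 0.33, 0.2], [0.068, 0.235, 0.15, 0, 0, 0.39, 0.2], [0.078, 0.27, 0.15, 0.001, 0.001, 0.45, 0.2], [0.088, 0.305, 0.15, 0.001, 0.001, 0.51, 0.2], [0.098, 0.34, 0.15, 0.001, 0.001, 0.57, 0.2], [0.106, 0.37, 0.15, 0.001, 0.001, 0.63, 0.2], [0.114, 0.4, 0.15, 0.001, 0.001, 0.68, 0.2], [0.121, 0.425, 0.15, 0.0018, 0.0019, 0.73, 0.2], [0.127, 0.445, 0.15, 0.0018, 0.0019, 0.765, 0.2], [0.13, 0.46, 0.15, 0.0018, 0.0019, 0.79, 0.2]])

```text
time_s: 36.15
eef_pos: [0.5517, 0.1253, 0.1685]
tcp_rot: [-2.756, -1.505, 0.002]
contact_force: [-0.0, -0.5, -3.2]
gripper_width: 0.0583
```

```bash
python3 - <<'E'
from meas import *
st();go((.5586,.1447,.15),58.5)
E
```

```text
36.15 pos [0.5517 0.1253 0.1685] rotm x [ 0.541  0.841 -0.001] z [-0.002  0.001 -1.   ] w 0.0583 F [-0.  -0.5 -3.2] j [ 0.12  0.13  1.39  0.    1.62 -0.88]
shift [ 0.0069  0.0194 -0.0185] turn [-0.0005 -0.0019  0.0214] ang deg 1.2
```

Call:
play_rows(series=[[0.003, 0.008, 0, 0, -0.001, 0.01, 0.2], [0.006, 0.015, -0.005, 0, -0.002, 0.018, 0.2], [0.007, 0.0194, -0.012, 0, -0.002, 0.0214, 0.2], [0.007, 0.0194, -0.018, 0, -0.002, 0.0214, 0.2], [0.007, 0.0194, -0.023, 0, -0.002, 0.0214, 0.2], [0.007, 0.0194, -0.023, 0, -0.002, 0.0214, 0.2], [0.007, 0.0194, -0.023, 0, -0.002, 0.0214, 0.2]])

```text
time_s: 36.73
eef_pos: [0.5582, 0.1438, 0.1446]
tcp_rot: [-2.741, -1.533, 0.002]
contact_force: [-0.5, 0.5, -2.6]
gripper_width: 0.0585
```

```bash
python3 - <<'E'
from meas import *
s=st();print(uv(s["eef_pos"]));go((.5586,.1447,.102),58.5)
g=get_image("wrist");np.save("w32.npy",g,allow_pickle=True);save(g,"w32",None,1.4)
q=get_image("side");save(q,"s11",(130,170,310,340),3.5);np.save("s11.npy",q,allow_pickle=True)
t=get_image("top");save(t,"t11",(140,130,280,270),4)
E
```

```text
36.73 pos [0.5582 0.1438 0.1446] rotm x [ 0.524  0.852 -0.001] z [-0.002 -0.    -1.   ] w 0.0585 F [-0.5  0.5 -2.6] j [ 0.15  0.17  1.4   0.    1.58 -0.87]
[[ 0.1 -1. ]]
shift [ 0.0004  0.0009 -0.0426] turn [ 0.     -0.0017  0.0013] ang deg 0.1
```

View pics/w32.png

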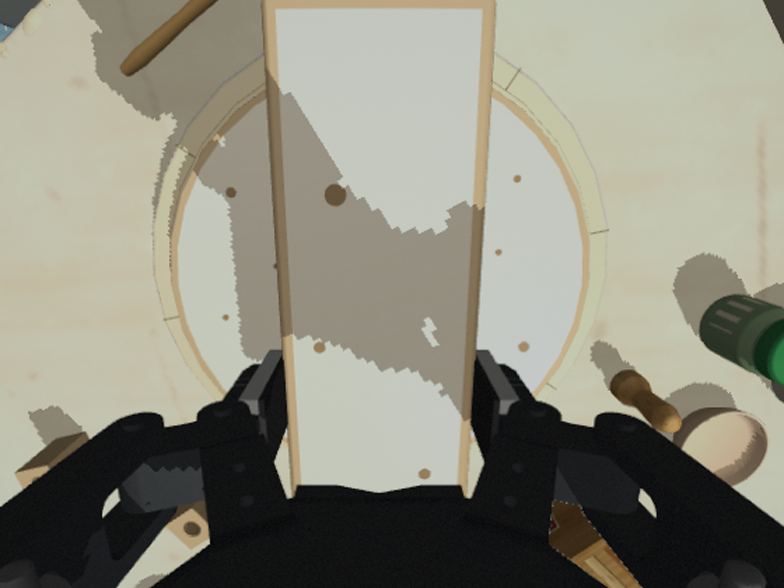

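View pics/s11.png

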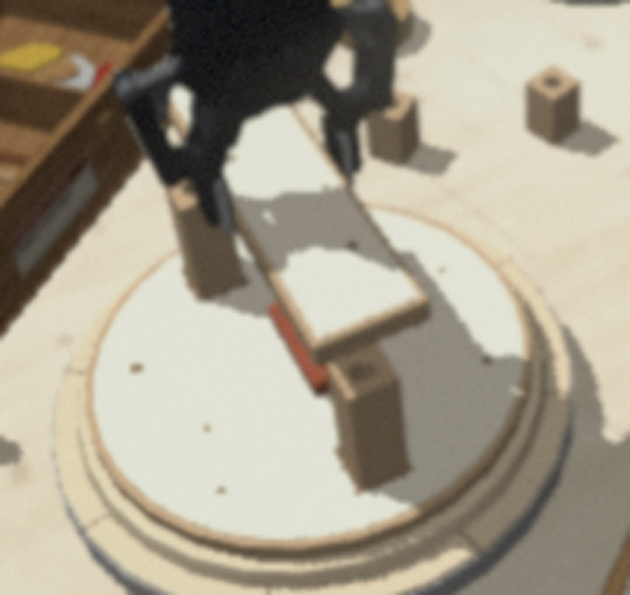

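```bash
python3 - <<'E'
from meas import *
g=L("w32");s=observe();zt=s["eef_pos"][2]+.045
q=lambda *p:np.array(p)/1.4
for z in(zt-.003,zt): print(z,uv(onz(g,q((276,9),(483,9),(287,330),(476,330)),z)))
E
```

```text
0.18805206616762637 [[-105.8  -26.3]
 [-105.7   26.3]
 [ -19.5  -28. ]
 [ -19.4   29. ]]
0.19105206616762638 [[-104.8  -25.6]
 [-104.7   25.7]
 [ -20.6  -27.4]
 [ -20.5   28.3]]
```

Call:
play_rows(series=[[0, 0.0003, -0.01, 0, -0.001, 0, 0.2], [0, 0.0003, -0.02, 0, -0.001, 0, 0.2], [0, 0.0003, -0.028, 0, -0.001, 0, 0.2], [0, 0.0003, -0.034, 0, -0.001, 0, 0.2], [0, 0.0003, -0.037, 0, -0.001, 0, 0.2], [0, 0.0003, -0.039, 0, -0.001, 0, 0.2], [0, 0.0003, -0.04, 0, -0.001, 0, 0.2], [0, 0.0003, -0.04, 0, -0.001, 0, 0.2], [0, 0.0003, -0.04, 0, -0.001, 0, 0.2]])

```text
time_s: 37.63
eef_pos: [0.5593, 0.1446, 0.1065]
tcp_rot: [2.741, 1.534, 0.005]
contact_force: [0.6, 0.4, -4.4]
gripper_width: 0.0586
```

```bash
python3 - <<'E'
from meas import *
s=st();print(uv(s["eef_pos"]));go((.5586,.1447,.102),58.5)
q=get_image("side");save(q,"s12",(130,190,310,340),4)
g=get_image("wrist");z=s["eef_pos"][2]+.045
save(g,"w33",None,1.4)
E
```

```text
37.63 pos [0.5593 0.1446 0.1065] rotm x [0.523 0.852 0.002] z [ 0.003  0.001 -1.   ] w 0.0586 F [ 0.6  0.4 -4.4] j [ 0.15  0.18  1.46  0.    1.5  -0.87]
[[0.6 0.3]]
shift [-0.0007  0.0001 -0.0045] turn [-0.0007  0.0029  0.0008] ang deg 0.2
```

View pics/s12.png

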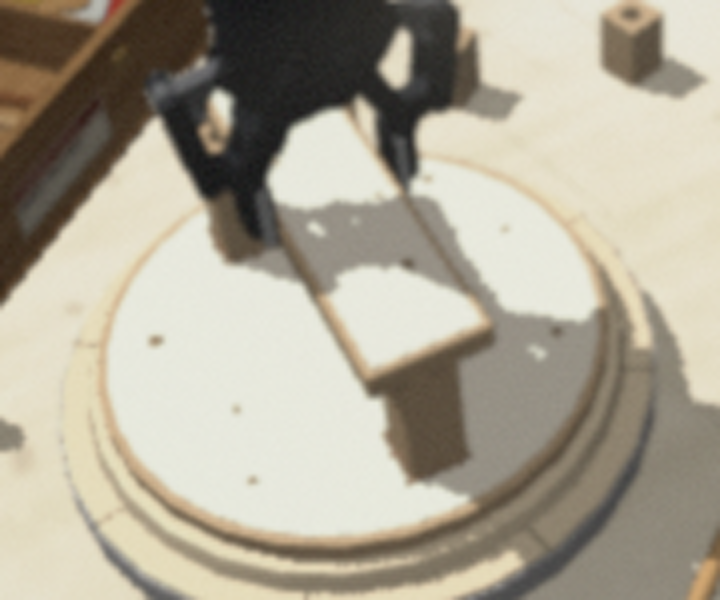

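View pics/w33.png

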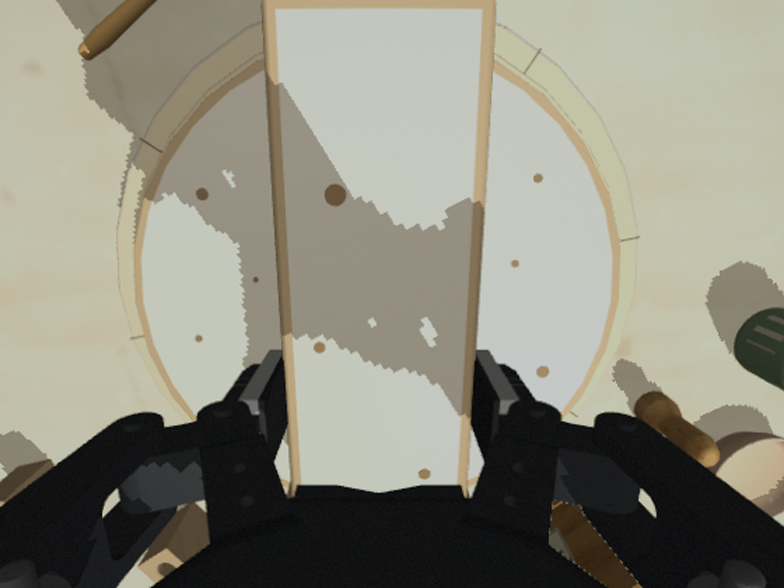

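Call:
play_rows(series=[[-0.0009, -0.0005, 0, 0, 0.003, 0, 0.2], [-0.0009, -0.0005, -0.001, 0, 0.003, 0, 0.2], [-0.0009, -0.0005, -0.002, 0, 0.003, 0, 0.2], [-0.0009, -0.0005, -0.003, 0, 0.003, 0, 0.2], [-0.0009, -0.0005, -0.004, 0, 0.003, 0, 0.2], [-0.0009, -0.0005, -0.0045, 0, 0.003, 0, 0.2], [-0.0009, -0.0005, -0.0045, 0, 0.003, 0, 0.2]])

```text
time_s: 38.32
eef_pos: [0.5584, 0.1441, 0.1022]
tcp_rot: [-2.741, -1.534, -0.001]
contact_force: [0.1, -0.9, -3.5]
gripper_width: 0.0583
```

```bash
python3 - <<'E'
from meas import *
s=st();print(uv(s["eef_pos"]))
E
```

```text
38.32 pos [0.5584 0.1441 0.1022] rotm x [0.523 0.852 0.001] z [ 0.     0.001 -1.   ] w 0.0583 F [ 0.1 -0.9 -3.5] j [ 0.15  0.19  1.46  0.    1.49 -0.87]
[[ 0.2 -0.6]]
```

Call:
play_rows(series=[[0, 0, -0.0007, 0, 0, 0, 0.2], [0, 0, -0.0014, 0, 0, 0, 0.2], [0, 0, -0.0014, 0, 0, 0, 0.2]])

```text
time_s: 38.57
eef_pos: [0.5587, 0.1441, 0.1021]
tcp_rot: [2.742, 1.534, 0.003]
contact_force: [-1.0, -0.6, 2.3]
gripper_width: 0.0583
```

```bash
python3 - <<'E'
from meas import *
s=st();print(uv(s["eef_pos"]),s["ft_torque"].round(2))
E
```

```text
38.57 pos [0.5587 0.1441 0.1021] rotm x [0.523 0.852 0.001] z [ 0.001  0.001 -1.   ] w 0.0583 F [-1.  -0.6  2.3] j [ 0.15  0.19  1.46  0.    1.49 -0.87]
[[ 0.4 -0.4]] [-0.16  0.4  -0.07]
```

Contact on the posts now (force from −3.5 to +2.3 N). Release slowly and rise.

Call:
play_rows(series=[[0, 0, 0, 0, 0, 0, 0.4], [0, 0, 0, 0, 0, 0, 0.45], [0, 0, 0, 0, 0, 0, 0.5], [0, 0, 0, 0, 0, 0, 0.6], [0, 0, 0, 0, 0, 0, 0.75], [0, 0, 0, 0, 0, 0, 0.85], [0, 0, 0.003, 0, 0, 0, 0.85], [0, 0, 0.01, 0, 0, 0, 0.85], [0, 0, 0.025, 0, 0, 0, 0.85], [0, 0, 0.045, 0, 0, 0, 0.85], [0, 0, 0.07, 0, 0, 0, 0.85], [0, 0, 0.1, 0, 0, 0, 0.85], [0, 0, 0.13, 0, 0, 0, 0.85], [0, 0, 0.16, 0, 0, 0, 0.85], [0, 0, 0.16, 0, 0, 0, 0.85], [0, 0, 0.16, 0, 0, 0, 0.85]], force=20)

```text
time_s: 39.9
eef_pos: [0.5599, 0.1444, 0.2659]
tcp_rot: [2.739, 1.533, 0.013]
contact_force: [-0.5, 0.1, -0.1]
gripper_width: 0.0792
```

```bash
python3 - <<'E'
from meas import *
s=st()
g=get_image("wrist");np.save("w34.npy",g,allow_pickle=True);save(g,"w34",None,1.4)
q=get_image("side");save(q,"s13",(130,190,310,340),4)
for c in rects(g,(30,0,150),(90,24,255),4000,60000,(150,20,400,330),5):
    r=wrect(g,c,.147);print(r,uv(r[0]/1000))
E
```

```text
39.9 pos [0.5599 0.1444 0.2659] rotm x [0.523 0.852 0.006] z [ 0.008  0.002 -1.   ] w 0.0792 F [-0.5  0.1 -0.1] j [ 0.15  0.14  1.19  0.    1.8  -0.87]
(array([515.3,  92.5]), (49.4, 159.4), 65.0, array([513.8,  93.9])) [[ -9.6 -67.1]]
(array([576.6, 172.8]), (117.6, 209.9), 58.5, array([566. , 168.4])) [[ 0.7 33.4]]
(array([473.3, 243.7]), (143.3, 43.5), 58.8, array([473.9, 262.5])) [[-124.5   39.8]]
```

View pics/w34.png

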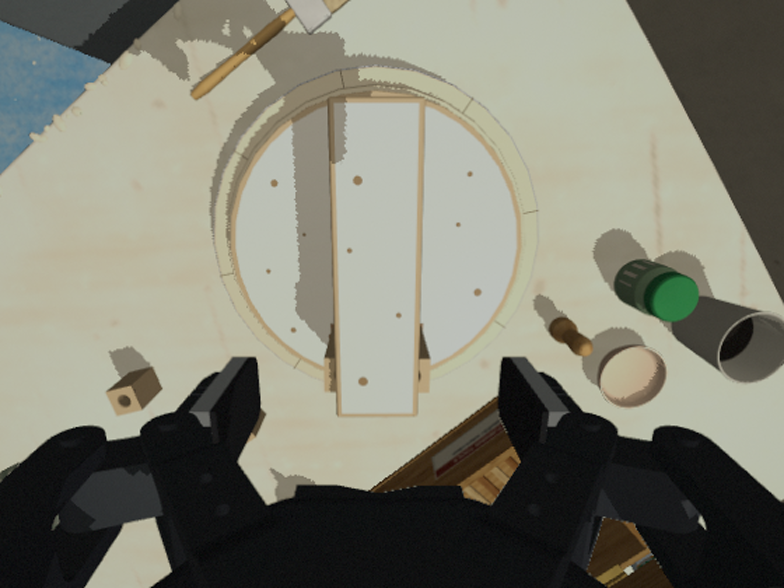

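View pics/s13.png

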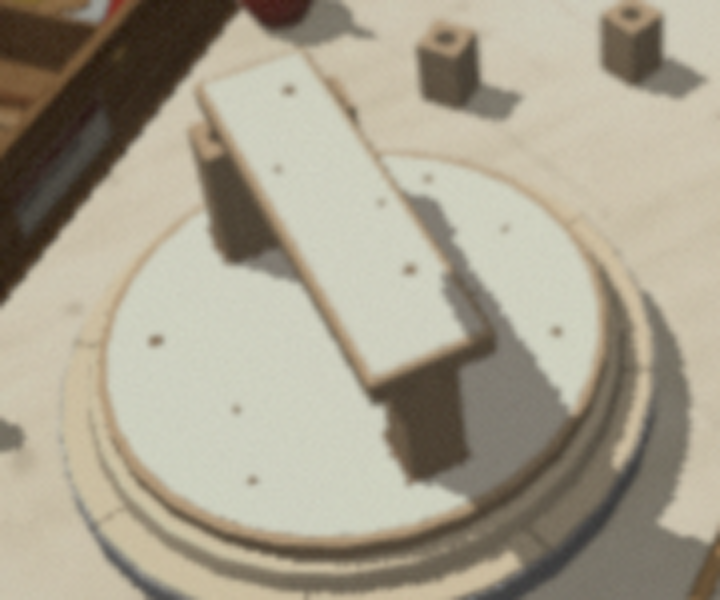

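```bash
python3 - <<'E'
from meas import *
g=L("w34")
P=onz(g,np.array([(330,98),(424.5,98),(417.5,415),(338.5,415)])/1.4,.147)
print(uv(P),uv(P.mean(0)))
go((.42,-.15,.3),76)
E
```

```text
[[-107.4  -27.5]
 [-107.4   29.7]
 [ 108.5   30.3]
 [ 108.2  -27.8]] [[0.5 1.2]]
shift [-0.1384 -0.2941  0.0385] turn [-0.0007  0.0005  0.3062] ang deg 17.5
```

Call:
play_rows(series=[[0, 0, 0.03, 0, 0, 0, 0.85], [-0.1, -0.27, 0.03, 0, 0.01, 0.3, 0.85], [-0.1, -0.27, 0.03, 0, 0.01, 0.3, 0.85], [-0.1, -0.27, 0.03, 0, 0.01, 0.3, 0.85], [-0.1, -0.27, 0.03, 0, 0.01, 0.3, 0.85], [-0.1, -0.27, 0.03, 0, 0.01, 0.3, 0.85], [-0.1, -0.27, 0.0, 0, 0.01, 0.3, 0.85], [-0.1, -0.27, -0.05, 0, 0.01, 0.3, 0.85], [-0.1, -0.27, -0.08, 0, 0.01, 0.3, 0.85], [-0.1, -0.27, -0.08, 0, 0.01, 0.3, 0.85], [-0.1, -0.27, -0.08, 0, 0.01, 0.3, 0.85]])

```text
time_s: 40.92
eef_pos: [0.4531, -0.1256, 0.1729]
tcp_rot: [-2.469, -1.911, 0.026]
contact_force: [-0.5, 0.6, -0.9]
gripper_width: 0.0789
```

```bash
python3 - <<'E'
from meas import *
s=st()
g=get_image("wrist");save(g,"w35",None,1.4)
t=get_image("top");save(t,"t14",(140,130,370,280),3.4)
E
```

```text
40.92 pos [ 0.4531 -0.1256  0.1729] rotm x [ 0.251  0.968 -0.001] z [-0.025  0.005 -1.   ] w 0.0789 F [-0.5  0.6 -0.9] j [-0.39 -0.06  1.59 -0.    1.64 -1.71]
```

View pics/w35.png

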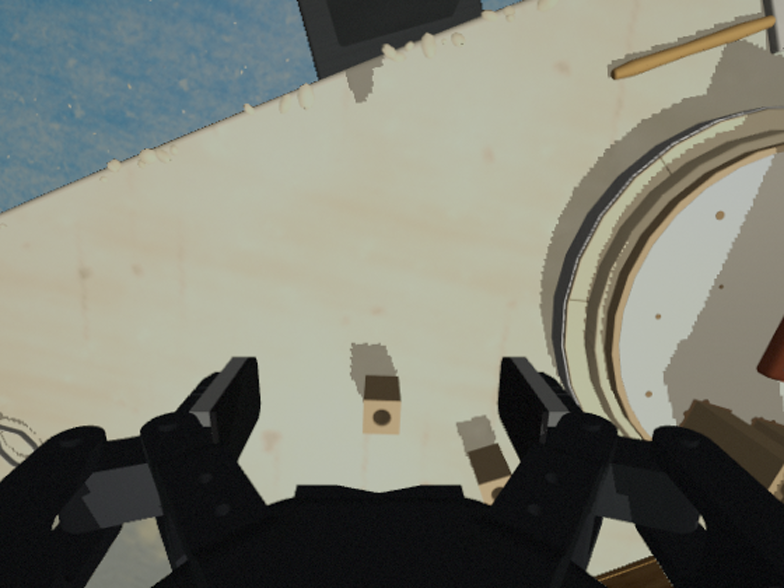

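View pics/t14.png

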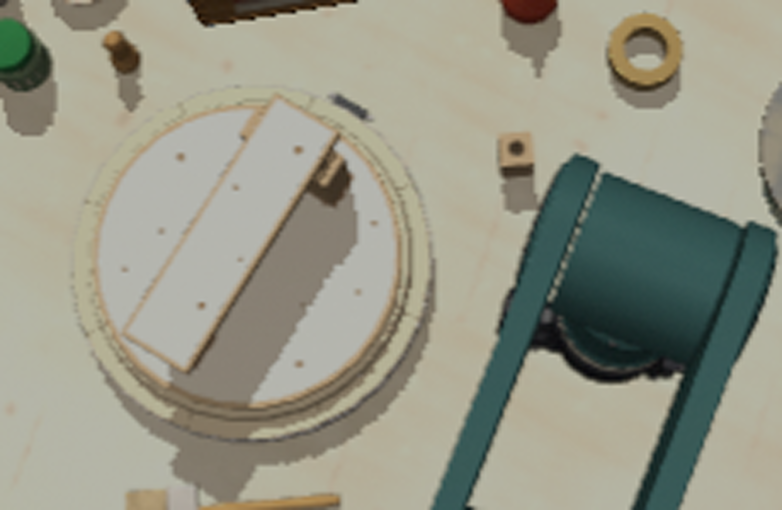

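Call:
play_rows(series=[[-0.03, 0.03, 0.01, 0, 0, 0, 0.85], [-0.03, 0.055, 0.01, 0, 0, 0, 0.85], [-0.03, 0.055, 0.01, 0, 0, 0, 0.85], [-0.03, 0.055, 0.01, 0, 0, 0, 0.85]])

```text
time_s: 41.35
eef_pos: [0.4289, -0.0694, 0.1927]
tcp_rot: [-2.475, -1.927, 0.01]
contact_force: [0.9, -1.0, -0.1]
gripper_width: 0.079
```

```bash
python3 - <<'E'
from meas import *
s=st()
g=get_image("wrist");save(g,"w36",(360,60,560,360),2)
E
```

```text
41.35 pos [ 0.4289 -0.0694  0.1927] rotm x [ 0.245  0.97  -0.002] z [-0.008 -0.    -1.   ] w 0.079 F [ 0.9 -1.  -0.1] j [-0.29 -0.16  1.64 -0.    1.68 -1.61]
```

View pics/w36.png

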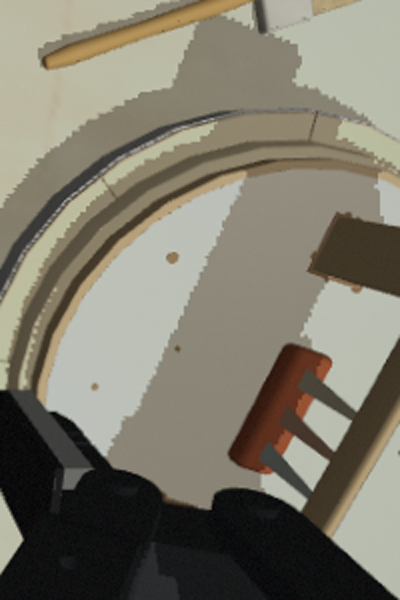

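```bash
python3 - <<'E'
from cell import *
print(sign_off())
E
```

```text
the job is handed in; nothing more can be done
None
```

The layer is built and handed in at about 41 s of the 136 s allowed. The three tall posts stand on the bare patches, the cone pack stands in the middle, and the narrow shelf lies on top of the posts.

**Last checks**
- **Posts:** the final wrist view put the three post tops within about 1.5 mm of their patch centres. That was before the shelf went on.
- **Cones:** the bar measured within about 0.5 mm of the middle and about 0.2° off the line between the single post and the pair. A look under the shelf at the end showed all three cones upright and clear of it.
- **Narrow shelf:** its centre read about 0.5 mm off along its length and 1.2 mm off across it. Its top-face corners, read on the expected top plane, showed no skew. The side view showed it resting on the single post and one of the pair, and the top view showed it over the other. The level was judged by eye only.
- **Short posts:** neither was handled; both were still standing where they began, judged by eye only.

**What disagreed**
- **Finger tips:** they sat about 30 mm behind the reported TCP at narrow openings (about 43 mm at a wide opening), not at it as the description suggests. The first close on the cone pack ended above the bar without moving the pack; I went about 26 mm lower and it held.
- **Post grip:** for the same reason I held the posts only near their tops. Two hung about 1.7° tilted; I corrected this with the wrist before setting them down.
- **Edge of shelf:** the automatic mask for the shelf merged with the white background, so its position comes from corners I picked by hand in the picture.

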